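# Find the flat of the fan shaft and hold the set-screw collar on it

## Robot

A 7-joint arm with a two-finger parallel gripper is mounted at the origin on the work surface. World frame = base frame: x ahead of the robot, y to its left, z up, the work surface at z = 0. Lengths are in m, angles in rad, forces in N, time in s.
With the tool pointing down it reaches from about 0.4 to 0.85 m from the base axis. Payload 10.4 kg.
Tool frame: the origin (TCP) lies where the fingers leave the gripper's body, on its centre line; the fingertips stand 70 mm ahead of it and the grasp point (between the pads) lies r.grip_depth ahead of it (r.grip_depth is the distance from the TCP to the grasp point, in m); z points along the fingers, y is the direction in which the jaws open and shut (so a half turn about z gives the same grasp; the last joint's range is limited). The gripper opens to 87 mm and grips with 3 to 60 N. Pads are 19 mm wide; open, the fingers measure 117 mm over their backs; the gripper's body (75 mm by 190 mm) begins 51 mm behind the grasp point.
Start: joints at [-1.237, 0.332, -0.065, 1.46, 0.022, 1.35, -0.088], TCP at [0.218, 0.586, 0.292] pointing down, gripper open.
Joint ranges: [-2.6, 2.6], [-0.5, 2.12], [-1.47, 1.34], [0.16, 2.42], [-1.27, 4.41], [0.06, 2.06], [-2.6, 2.6]. Speed limits (rad/s): [2.22, 2.22, 2.79, 2.79, 3.14, 3.14, 3.14].

## Interface

Orientations are given as a unit quaternion [x, y, z, w].
In Python, from bench import monitor, viewer, workorder, nets, r gives the robot as it stands.
- The arm moves only by the tool drive_tool, never from a script. Its argument "plan" is a list of rows, each an object of numbers: "rx", "ry", "rz": the turn, a rotation vector about the tool's x, y, z in units of 360 degrees (1.0 is 360 degrees); "x", "y", "z": the shift along the tool's x, y, z in units of 1000 mm (1.0 is 1000 mm); "fingers": the opening, from 0 (shut) to 1 (fully open). In form: [{"rx": .., "ry": .., "rz": .., "x": .., "y": .., "z": .., "fingers": ..}, ...]. A call has 1 to 12 rows; each row is the pose to reach, as a shift and turn from the pose commanded when the call began, along the tool's axes at that moment, turning the shorter way round; what a row does not reach only later rows make up. A row lasts 1/8 s, in which the tool goes at most 62.5 mm and 10.7 degrees, less where a joint would pass 70% of its speed; a pose out of reach is approached as far as the arm can. A call with a number of a shift or a turn outside -1 to 1 is refused whole. A call with a gripper value outside its range is refused whole. The fingers move at their own pace and stop on an object; "squeeze" is the grip in N (left out, the last holds). Time passes only in rows, so rows that repeat a pose let the fingers close. It gives the time, the measured TCP pose, the force and the opening at its end, in the units of the state.
- monitor.read_state(): the state, without advancing time (a new reading comes with each control period).
- viewer.camera(name): name is "scene" or "top" or "wrist"; returns a dict with "color" (400x640x3 uint8, red, green, blue), "depth" (400x640 float32, m along the optical axis (not along the pixel's ray), 0 where there is no reading), "camera_matrix" (3x3 intrinsics, pixels), "D" ([k1, k2, p1, p2, k3] as OpenCV has them; the pictures are not rectified), "xyz" and "rotation" of the camera in the world. Camera axes: x right, y down, z forward; pixel columns grow to the right and rows downward; lengths in m; the calibration is good to about 2 mm. A picture is of the moment at which its call begins.
- workorder.close_job(): hands the job in, once; it reports no verdict.
Trained networks look in the newest picture that a camera, given by its name, has taken for a name from the list of things; names that differ only in an ending like _2 or _b are one class to them, and where a whole thing is asked for, a point or a joint stands for the part that bears it (a point fixed in the world has none). Each returns a list of dicts, best first, with "confidence" (0 to 1); they miss things now and then, are a little off and sometimes report something else, mostly with a low value. They report only what shows in the picture. A call takes as long as a camera call.
- nets.find_in(label, camera): "centre" ([x, y, z] in m, in world coordinates, good to about 4 mm: the middle of the surface that is visible of it).
- nets.regions_of(label, camera): "region" (400x640 bool, what is visible of it).
The state is a dict: "time": time; "joint_positions": joint angles; "joint_vel": joint speeds; "joint_torque": joint torques, N m; "ee_pos": TCP position; "eef_rot": TCP orientation; "ft_force": force on the tool from outside, world axes, zero at the start; "torque": the same for the moment, N m; "width": finger opening in m.
Only numpy, scipy, OpenCV 4.12 (cv2) and the standard library are available. Lean on these libraries where they do the work, as an engineer would, in place of code of your own. Each camera call takes 0.05 s, during which the arm holds its last target.

## Task

The extractor fan lies on its back on the ledge: turn its paddle wheel by hand anticlockwise (seen from above) until the flat of the shaft, which lies on the side of the orange fin, has passed the yellow pointer once and come round to the pointer a second time, then pinch the bare shaft across the flat to feel that the flat faces the pointer squarely. Now take the loose brass collar and slide it down the shaft with its red set screw on the side of the flat, all the way onto the shoulder, with the flat still facing the pointer. Finish while holding it there: collar gripped and pressed down on the shoulder, fingers off the set screw, and leave the other things on the ledge alone.

Things in the scene. Friction and masses are not known exactly. Their poses are not given: they have to be found in the camera images.
- fan_base: extractor fan lying on its back, fixed to the ledge: white and grey square box 200 x 200 mm, 44 mm high. Origin at the centre of its underside, z up along the wheel's axis; its +x axis points from the axis towards the yellow pointer
- pointer (a point): yellow pointer on the fan's rim, 95 mm from the wheel's axis in the fan's +x direction, 48 mm above the ledge; its top is 60 mm above the ledge
- wheel (a joint): angle of the paddle wheel and shaft about the fan's upright axis, rad, growing anticlockwise from above and counted on through turns. 0 (and 2 pi) when the flat faces the pointer; it starts between -2.6 and -0.6, so the second meeting of flat and pointer is at 6.283. The bearing drags with 0.04 N m (under 1 N at a fin), so the wheel stays where it is left
- orange_fin (a point): middle of the wheel's orange fin, 60 mm from the axis, 68 mm above the ledge, on the side to which the flat faces. The wheel is a grey disc, diameter 168 mm, upper face 54 mm above the ledge, with six upright radial fins 60 degrees apart (one orange, five blue), each 5 mm thick, from 37 to 83 mm from the axis, tops 83 mm above the ledge
- shaft: bare steel shaft in the wheel's axis, turning with it; origin on the axis at the shoulder (32 mm diameter) on which the collar is to sit, 96 mm above the ledge; +x points square out of the flat, z up. Above the shoulder it is D-shaped, 18 mm diameter, 45 mm high (last 5 mm tapered), flat 5.3 mm from the axis, top 141 mm above the ledge
- shaft_flat: white-painted flat of the shaft, 13 mm wide, 1 to 39 mm above the shoulder; its origin and axes are those of the shaft
- shaft_grip (a point): point in the middle of the D section, 27 mm above the shoulder: half-way between the flat and the round back (14.3 mm apart), 1.85 mm from the axis on the side away from the flat. Pinching the shaft firmly over its flat draws the flat square to the fingers
- collar_center (a point): centre of the loose brass collar, half-way up: 44 mm diameter, 30 mm high, about 0.12 kg, standing on the ledge at the start. Its D-shaped through hole has 1.5 mm play round the shaft and goes on only with its flat (on the screw's side) over the shaft's flat, within about 10 degrees. Grip it square to the screw. Seated, its centre is 15 mm above the shoulder
- set_screw: red set screw, 10 mm diameter, standing 5 mm out of the collar's side at half height; origin at the centre of the collar's underside, +x pointing along the screw outwards
- spacer: bystander: flat black rubber ring, 48 mm diameter, 12 mm high; origin at the underside
- mug: bystander: white mug, 80 mm diameter, 92 mm high, handle on +y; origin at the underside
- jar: bystander: green glass jar, 68 mm diameter, 85 mm high; origin at the underside
- screwdriver: bystander: screwdriver with green handle lying on the ledge along its x axis
- tissues: bystander: blue tissue box 75 x 200 x 65 mm; origin at the underside
- bottle: bystander: small white bottle, 48 mm diameter, 120 mm high; origin at the underside
- guard: bystander: white guard ring of the fan, 150 mm diameter, 12 mm high; origin at the underside
- collar: the same collar; origin at the centre of its underside, +x towards its red set screw, z up

How it is judged:
By the outcome, as a careful person would: the job done as asked, in the order asked, and still so for the second after the job is handed in, while the arm keeps its last pose, push and grip.
It also fails if it takes over 72 s, if anything falls off the work surface, if the arm or the gripper's body presses on something with over 40 N, if the wrist force passes 120 N, or if a joint passes its speed limit or range.

## Working session

There is one attempt and no reset: what is moved stays moved. The work goes in short steps, Python scripts to look and compute and a tool call to move; the robot and the scene stay as the last step left them, time stands still between calls to the robot, and variables do not carry over. Pictures are saved under pics/ and viewed, and the job is handed in when it is done.

Besides the shell and the picture viewer there is one more tool, called after "Emit:" as name(argument=value, ...), one argument or row to a line, values as JSON. drive_tool: Moves the arm, as the interface text tells. Its arguments: {"type":"object","properties":{"plan":{"type":"array","items":{"type":"object","properties":{"rx":{"type":"number","minimum":-1,"maximum":1},"ry":{"type":"number","minimum":-1,"maximum":1},"rz":{"type":"number","minimum":-1,"maximum":1},"x":{"type":"number","minimum":-1,"maximum":1},"y":{"type":"number","minimum":-1,"maximum":1},"z":{"type":"number","minimum":-1,"maximum":1},"fingers":{"type":"number"}}}},"squeeze":{"type":"number"}},"required":["plan"]}

```bash
ls; mkdir -p pics; cat > h.py <<'E'
import numpy as np, cv2
from scipy.spatial.transform import Rotation as R
from bench import monitor, viewer, workorder, nets, r
def save(im,name,crop=None,scale=1):
    a=im["color"][:,:,::-1]
    if crop: a=a[crop[1]:crop[3],crop[0]:crop[2]]
    if scale!=1: a=cv2.resize(a,None,fx=scale,fy=scale,interpolation=cv2.INTER_CUBIC)
    cv2.imwrite("pics/"+name,a)
def px2w(im,u,v,d=None,z=None):
    K=np.array(im["camera_matrix"]);D=np.array(im["D"])
    p=cv2.undistortPoints(np.array([[[u,v]]],float),K,D)[0,0]
    ray=np.array([p[0],p[1],1.]);Rm=np.array(im["rotation"]);
    if Rm.shape!=(3,3): Rm=R.from_quat(Rm).as_matrix()
    t=np.array(im["xyz"])
    w=Rm@ray
    if z is not None: return t+w*(z-t[2])/w[2]
    if d is None: d=im["depth"][int(round(v)),int(round(u))]
    return t+w*d
def cloud(im,mask):
    v,u=np.nonzero(mask&(im["depth"]>0))
    K=np.array(im["camera_matrix"]);D=np.array(im["D"])
    p=cv2.undistortPoints(np.stack([u,v],1).astype(float)[:,None],K,D)[:,0]
    d=im["depth"][v,u]
    Rm=np.array(im["rotation"])
    if Rm.shape!=(3,3): Rm=R.from_quat(Rm).as_matrix()
    return (np.c_[p,np.ones(len(p))]*d[:,None])@Rm.T+np.array(im["xyz"])
E
python3 - <<'E'
from h import *
s=monitor.read_state();print(s); print(r.grip_depth)
for c in ["scene","top","wrist"]:
    im=viewer.camera(c);save(im,c+"0.png");print(c,im["xyz"],im["rotation"],im["camera_matrix"])
    for l in ["fan_base","pointer","orange_fin","shaft","shaft_flat","shaft_grip","collar_center","set_screw","spacer","mug","jar","screwdriver","tissues","bottle","guard"]:
        o=nets.find_in(l,c)
        print(l,[(np.round(x["centre"],3).tolist(),round(x["confidence"],2)) for x in o[:2]])
E
```

```text
pics
{'time': 0.0, 'joint_positions': array([-1.23660469,  0.33290362, -0.06470559,  1.46095751,  0.02160147,
        1.34987628, -0.08851526]), 'joint_vel': array([-0.0004526 , -0.00113137,  0.00037226,  0.0019716 ,  0.00116344,
        0.00089234,  0.00122473]), 'joint_torque': array([-6.10120915e-04, -6.23244452e+01,  2.42276082e-02, -3.89921844e+01,
       -6.14090497e-02,  3.92022240e-02,  9.85787460e-05]), 'ee_pos': array([0.21819149, 0.58536969, 0.29142632]), 'eef_rot': array([ 1.77445284e-01,  9.84130401e-01, -7.18183269e-04, -9.60223764e-05]), 'ft_force': array([-0.27633192, -0.42491997,  0.98175347]), 'torque': array([-6.58130813e-05, -3.86248906e-02,  2.19687632e-02]), 'width': 0.08701834105147475}
0.051
scene [ 0.95031755 -0.6823846   1.28287611] [ 0.91963277  0.26088915 -0.07401092 -0.28413869] [[438.32302493   0.         313.3090918 ]
 [  0.         438.32302493 206.38537811]
 [  0.           0.           1.        ]]
fan_base [([0.597, -0.076, 0.058], 0.55)]
pointer [([0.595, -0.073, 0.056], 0.85)]
orange_fin [([0.784, 0.041, 0.067], 0.68)]
shaft []
shaft_flat [([0.495
[... 1100 characters left out ...]
), ([0.666, -0.352, 0.086], 0.59)]
screwdriver [([0.46, -0.444, 0.02], 0.68), ([0.487, 0.283, 0.028], 0.68)]
tissues [([0.775, 0.058, 0.062], 0.64)]
bottle [([0.62, 0.425, 0.08], 0.66), ([0.329, 0.436, 0.013], 0.65)]
guard [([0.332, 0.438, 0.013], 0.73), ([0.582, -0.051, 0.054], 0.65)]
wrist [0.15059164 0.61121139 0.38314291] [0.81367905 0.56522042 0.07767323 0.11144124] [[317.88915215   0.         324.94682983]
 [  0.         317.88915215 203.9585192 ]
 [  0.           0.           1.        ]]
fan_base []
pointer []
orange_fin []
shaft []
shaft_flat []
shaft_grip []
collar_center []
set_screw []
spacer []
mug []
jar []
screwdriver []
tissues []
bottle []
guard [([0.37, 0.472, 0.012], 0.7)]
```

View pics/scene0.png

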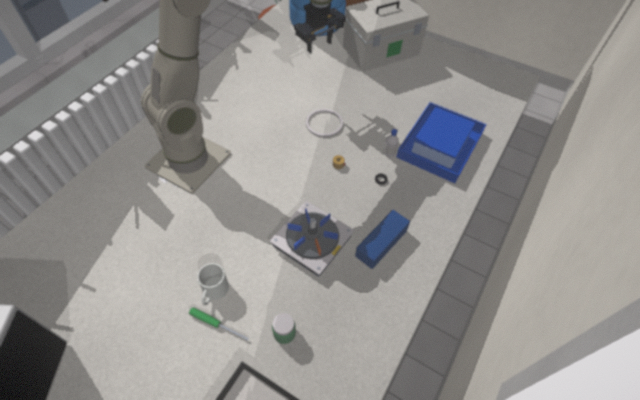

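View pics/top0.png

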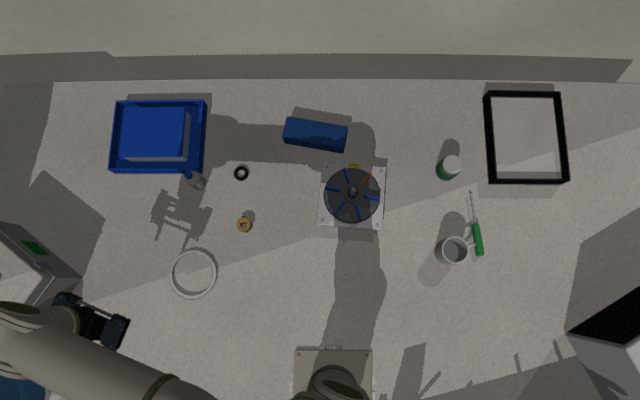

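```bash
python3 - <<'E'
from h import *
print(monitor.read_state()["time"])
for c,crop in [("scene",(130,90,420,300)),("top",(200,50,420,220))]:
    im=viewer.camera(c); np.savez(c+".npz",**im)
    save(im,c+"1.png",crop,2.7 if c=="scene" else 3.4)
E
```

```text
2.4
```

View pics/scene1.png

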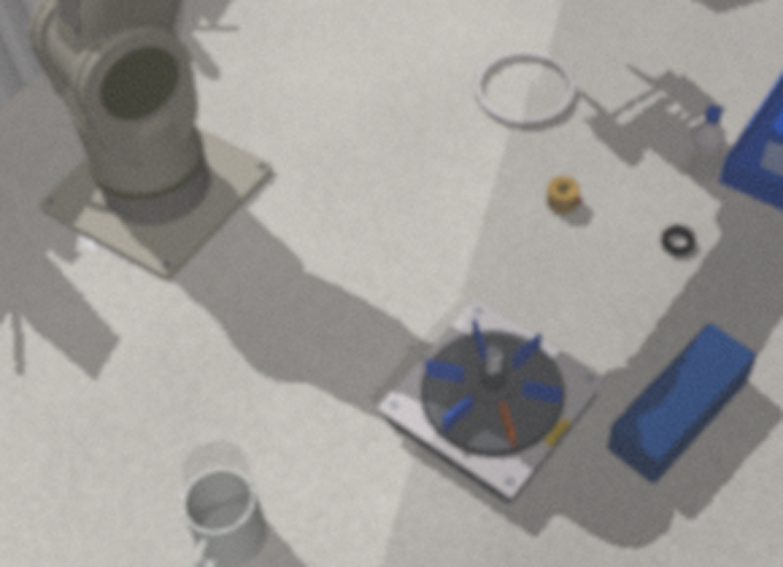

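View pics/top1.png

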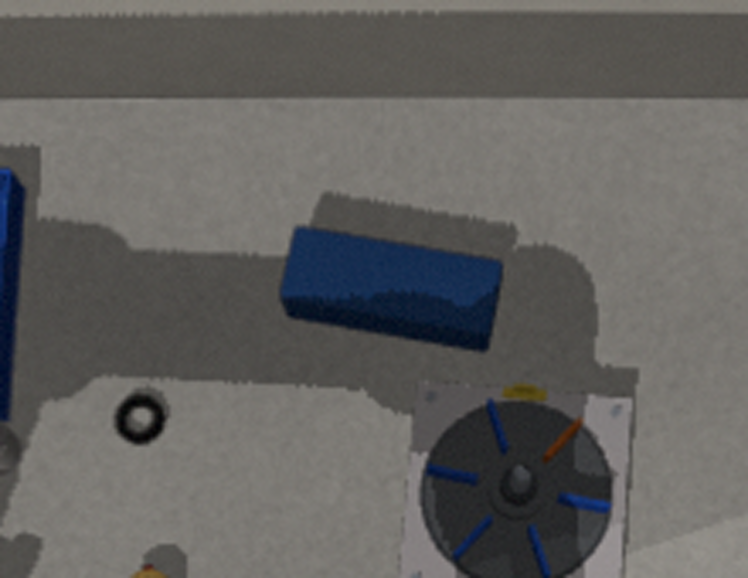

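```bash
python3 - <<'E'
from h import *
T=dict(np.load("top.npz"));S=dict(np.load("scene.npz"))
for n,im in [("top",T),("scene",S)]:
    hsv=cv2.cvtColor(im["color"],cv2.COLOR_RGB2HSV);H,Sa,V=[hsv[:,:,i].astype(int) for i in range(3)]
    box=np.zeros(H.shape,bool)
    (box.__setitem__((slice(150,240),slice(225,400)),True) if n=="top" else box.__setitem__((slice(140,280),slice(260,380)),True))
    ms={"red/orange":((H<=9)|(H>172))&(Sa>110)&(V>60),"yellow":(H>=21)&(H<=35)&(Sa>120),"brass":(H>=10)&(H<=24)&(Sa>100)}
    for k,m in ms.items():
        m=m&box
        nn,lab,st,c=cv2.connectedComponentsWithStats(m.astype(np.uint8))
        for i in range(1,nn):
            if st[i,4]<3: continue
            P=cloud(im,lab==i)
            print(n,k,st[i],c[i].round(1),"med",np.median(P,0).round(4) if len(P) else None)
    
# depth-based wheel disc/shaft
for n,im in [("top",T),("scene",S)]:
    P=cloud(im,im["depth"]>0)
    near=(np.abs(P[:,0]-.585)<.13)&(np.abs(P[:,1]+.055)<.13)
    for lo,hi in [(.03,.05),(.05,.06),(.065,.09),(.09,.1),(.1,.15)]:
        Q=P[near&(P[:,2]>lo)&(P[:,2]<hi)]
        if len(Q): print(n,lo,hi,len(Q),np.median(Q,0).round(4),Q.min(0).round(3),Q.max(0).round(3))
save(T,"top2.png",(310,155,395,235),8)
save(T,"top3.png",(220,200,270,245),12)
save(S,"scene3.png",(315,140,365,185),12)
E
```

```text
top yellow [348 163  13   5  47] [353.9 165. ] med [ 0.6784 -0.0631  0.0491]
top brass [348 163  13   5  44] [354.1 165. ] med [ 0.6785 -0.0645  0.0481]
top brass [360 173  11  13  44] [365. 179.] med [ 0.628  -0.0943  0.0794]
top brass [237 217  15  15 155] [243.9 224.1] med [0.4927 0.2799 0.0287]
scene yellow [333 247   6   7  17] [335.5 249.9] med [ 0.6753 -0.0716  0.0494]
scene brass [334 156  10   9  70] [338.4 160.4] med [0.4906 0.2776 0.0286]
scene brass [316 240   3   7   8] [317.  243.2] med [ 0.6206 -0.0933  0.0826]
scene brass [333 246   7   8  27] [335.9 249.5] med [ 0.6757 -0.0654  0.0502]
scene brass [317 248   3   4   6] [318.5 249. ] med [ 0.6361 -0.1073  0.0824]
top 0.03 0.05 1886 [ 0.5636 -0.0533  0.0438] [ 0.478 -0.161  0.036] [0.691 0.051 0.05 ]
top 0.05 0.06 1698 [ 0.582  -0.0533  0.0537] [ 0.5   -0.153  0.05 ] [0.682 0.045 0.06 ]
top 0.065 0.09 365 [ 0.5751 -0.0522  0.0771] [ 0.504 -0.136  0.065] [0.662 0.027 0.089]
top 0.09 0.1 53 [ 0.5792 -0.054   0.0952] [ 0.568 -0.069  0.09 ] [ 0.598 -0.039  0.099]
top 0.1 0.15 40 [ 0.5789 -0.0523  0.1369] [ 0.574 -0.061  0.101] [ 0.591 -0.042  0.145]
scene 0.03 0.05 1468 [ 0.6056 -0.0935  0.0442] [ 0.475 -0.163  0.031] [0.688 0.051 0.05 ]
scene 0.05 0.06 1183 [ 0.592  -0.0677  0.0541] [ 0.488 -0.164  0.05 ] [0.681 0.037 0.06 ]
scene 0.065 0.09 422 [ 0.588  -0.0685  0.0756] [ 0.501 -0.138  0.065] [0.66  0.026 0.09 ]
scene 0.09 0.1 46 [ 0.5848 -0.0611  0.0955] [ 0.565 -0.073  0.091] [ 0.598 -0.04   0.098]
scene 0.1 0.15 57 [ 0.5827 -0.0584  0.1266] [ 0.574 -0.066  0.1  ] [ 0.59  -0.049  0.144]
```

View pics/top2.png

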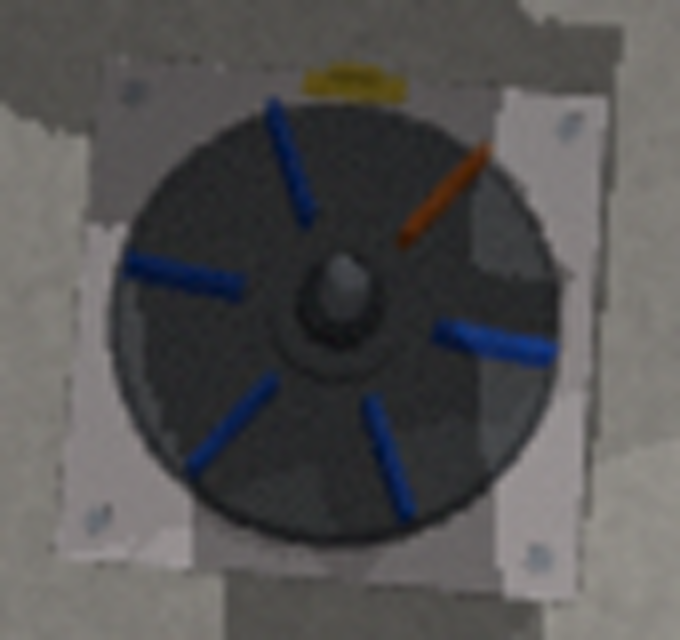

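View pics/top3.png

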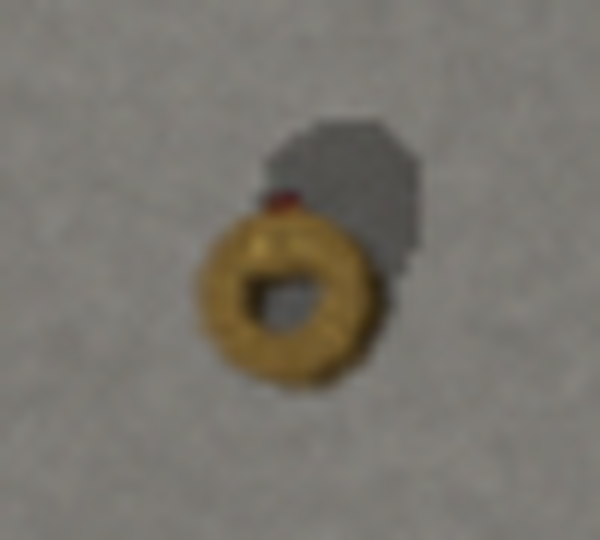

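View pics/scene3.png

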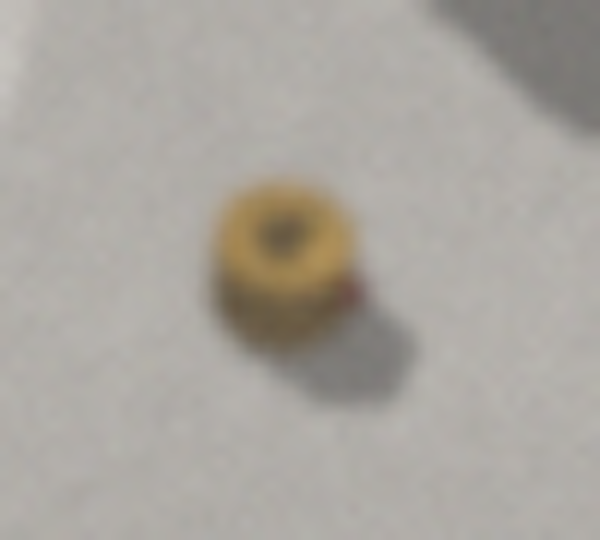

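```bash
python3 - <<'E'
from h import *
T=dict(np.load("top.npz"))
print("disc",px2w(T,351.9,195.6,z=.054)); print("ptr",px2w(T,354.4,165.2,z=.06))
c=px2w(T,244.2,224.75,z=.03);s=px2w(T,243.5,216.9,z=.015);print("collar",c,"screw",s,np.degrees(np.arctan2(*(s-c)[1::-1])))
# box corners from the crop
co=[px2w(T,310+u/8,155+v/8,z=.044) for u,v in [(105,60),(610,95),(578,600),(58,555)]]
print(np.round(co,4),np.mean(co,0)); co=np.array(co)
for i in range(4):
  d=co[(i+1)%4]-co[i];print(np.linalg.norm(d),np.degrees(np.arctan2(d[1],d[0])))
# fins
f=[[px2w(T,310+u/8,155+v/8,z=.083) for u,v in e] for e in [((403,243),(487,146)),((307,222),(272,100)),((240,288),(125,262)),((272,378),(188,472)),((372,395),(407,517)),((437,328),(553,354))]]
for a,b in f:print(a[:2].round(4),b[:2].round(4),np.degrees(np.arctan2(*(b-a)[1::-1])))
print("fincentre",np.mean(np.array(f).reshape(-1,3),0))
st=px2w(T,310+346/8,155+262/8,z=.141);print("shaft top",st)
E
```

```text
disc [ 0.57950068 -0.05566647  0.054     ]
ptr [ 0.67448009 -0.06356344  0.06      ]
collar [0.48993305 0.27826338 0.03      ] screw [0.5167362  0.28471238 0.015     ] 13.528555826945668
[[ 0.6873  0.0338  0.044 ]
 [ 0.6739 -0.1644  0.044 ]
 [ 0.4751 -0.1483  0.044 ]
 [ 0.4911  0.0502  0.044 ]] [ 0.58184126 -0.05716032  0.044     ]
0.19867775398301263 -93.85175694711212
0.19949199891857258 175.36282583643887
0.19907707405676 85.38589086244842
0.19684917076414948 -4.758830621932682
[ 0.6053 -0.0798] [ 0.6432 -0.112 ] -40.36799403124474
[ 0.6133 -0.0437] [ 0.6608 -0.0305] 15.462346184979832
[ 0.5877 -0.0184] [0.5975 0.0249] 77.26971088580545
[ 0.5534 -0.0304] [0.5176 0.0009] 138.80726223808864
[ 0.5471 -0.0678] [ 0.5012 -0.0805] -164.53075147801135
[ 0.5728 -0.0923] [ 0.5631 -0.1356] -102.60417640070908
fincentre [ 0.58024968 -0.05542708  0.083     ]
shaft top [ 0.58533567 -0.05503953  0.141     ]
```

```bash
cat >> h.py <<'E'
def plan(xyz,psi,p0=None,q0=None):
    """world TCP target, tool-y yaw psi deg (tool down) -> tool-frame shift & turn in interface units"""
    s=monitor.read_state()
    p0=s["ee_pos"] if p0 is None else np.array(p0); R0=R.from_quat(s["eef_rot"] if q0 is None else q0)
    a=np.radians(psi); y=np.array([np.cos(a),np.sin(a),0]); z=np.array([0,0,-1.]); x=np.cross(y,z)
    R1=R.from_matrix(np.c_[x,y,z])
    d=R0.inv().apply(np.array(xyz)-p0); rv=(R0.inv()*R1).as_rotvec()/(2*np.pi)
    print("t",s["time"],"shift",d.round(4),"turn",rv.round(4))
def where():
    s=monitor.read_state(); M=R.from_quat(s["eef_rot"]).as_matrix()
    print("t",round(s["time"],2),"p",s["ee_pos"].round(4),"psi",np.degrees(np.arctan2(M[1,1],M[0,1])).round(2),"tz",M[:,2].round(4),"F",s["ft_force"].round(2),"M",s["torque"].round(2),"w",round(s["width"],4),"j",s["joint_positions"].round(2))
E
python3 -c "
from h import *
where();plan([.581,-.0555,.26],-42.7)"
```

```text
t 2.5 p [0.2183 0.5857 0.2923] psi 69.56 tz [-0.e+00  1.e-04 -1.e+00] F [-0.15  0.69  0.07] M [-0.02 -0.06  0.01] w 0.0868 j [-1.24  0.33 -0.06  1.46  0.02  1.35 -0.09]
t 2.5 shift [-0.5638 -0.4741  0.0322] turn [ 0.     -0.      0.3118]
```

Emit:
drive_tool(
  plan=[
    {"x": -0.564,"y": -0.474,"z": 0.032,"rz": 0.312,"fingers": 0.45},
    {"x": -0.564,"y": -0.474,"z": 0.032,"rz": 0.312,"fingers": 0.45},
    {"x": -0.564,"y": -0.474,"z": 0.032,"rz": 0.312,"fingers": 0.45},
    {"x": -0.564,"y": -0.474,"z": 0.032,"rz": 0.312,"fingers": 0.45},
    {"x": -0.564,"y": -0.474,"z": 0.032,"rz": 0.312,"fingers": 0.45},
    {"x": -0.564,"y": -0.474,"z": 0.032,"rz": 0.312,"fingers": 0.45},
    {"x": -0.564,"y": -0.474,"z": 0.032,"rz": 0.312,"fingers": 0.45},
    {"x": -0.564,"y": -0.474,"z": 0.032,"rz": 0.312,"fingers": 0.45},
    {"x": -0.564,"y": -0.474,"z": 0.032,"rz": 0.312,"fingers": 0.45},
    {"x": -0.564,"y": -0.474,"z": 0.032,"rz": 0.312,"fingers": 0.45},
    {"x": -0.564,"y": -0.474,"z": 0.032,"rz": 0.312,"fingers": 0.45},
    {"x": -0.564,"y": -0.474,"z": 0.032,"rz": 0.312,"fingers": 0.45},
  ],
)

```text
validation failed for argument at $.pl...
```

Emit:
drive_tool(
  plan=[
    {"rx": 0,"ry": 0,"rz": 0.312,"x": -0.564,"y": -0.474,"z": 0.032,"fingers": 0.45},
    {"rx": 0,"ry": 0,"rz": 0.312,"x": -0.564,"y": -0.474,"z": 0.032,"fingers": 0.45},
  ],
)

```text
time: 2.75
ee_pos: [0.2803, 0.4758, 0.2865]
eef_rot: [0.36, 0.933, 0.0, -0.0]
ft_force: [1.7, -0.3, -0.0]
width: 0.0744
```

```bash
python3 -c "
from h import *
where();plan([.581,-.0555,.26],-42.7)"
```

```text
t 2.75 p [0.2803 0.4758 0.2865] psi 47.78 tz [ 0.e+00  1.e-04 -1.e+00] F [ 1.67 -0.32 -0.05] M [-0.   -0.06 -0.01] w 0.0744 j [-1.14  0.17  0.03  1.67 -0.    1.3  -0.28]
t 2.75 shift [-0.5797 -0.1914  0.0265] turn [ 0.     -0.      0.2513]
```

Emit:
drive_tool(
  plan=[
    {"rx": 0,"ry": 0,"rz": 0.251,"x": -0.58,"y": -0.191,"z": 0.026,"fingers": 0.45},
    {"rx": 0,"ry": 0,"rz": 0.251,"x": -0.58,"y": -0.191,"z": 0.026,"fingers": 0.45},
    {"rx": 0,"ry": 0,"rz": 0.251,"x": -0.58,"y": -0.191,"z": 0.026,"fingers": 0.45},
    {"rx": 0,"ry": 0,"rz": 0.251,"x": -0.58,"y": -0.191,"z": 0.026,"fingers": 0.45},
    {"rx": 0,"ry": 0,"rz": 0.251,"x": -0.58,"y": -0.191,"z": 0.026,"fingers": 0.45},
    {"rx": 0,"ry": 0,"rz": 0.251,"x": -0.58,"y": -0.191,"z": 0.026,"fingers": 0.45},
    {"rx": 0,"ry": 0,"rz": 0.251,"x": -0.58,"y": -0.191,"z": 0.026,"fingers": 0.45},
    {"rx": 0,"ry": 0,"rz": 0.251,"x": -0.58,"y": -0.191,"z": 0.026,"fingers": 0.45},
    {"rx": 0,"ry": 0,"rz": 0.251,"x": -0.58,"y": -0.191,"z": 0.026,"fingers": 0.45},
    {"rx": 0,"ry": 0,"rz": 0.251,"x": -0.58,"y": -0.191,"z": 0.026,"fingers": 0.45},
    {"rx": 0,"ry": 0,"rz": 0.251,"x": -0.58,"y": -0.191,"z": 0.026,"fingers": 0.45},
    {"rx": 0,"ry": 0,"rz": 0.251,"x": -0.58,"y": -0.191,"z": 0.026,"fingers": 0.45},
  ],
)

```text
time: 4.25
ee_pos: [0.5836, -0.0522, 0.2606]
eef_rot: [0.915, 0.405, -0.0, -0.0]
ft_force: [-0.4, -0.6, -0.1]
width: 0.0392
```

```bash
python3 -c "
from h import *
where();im=viewer.camera('wrist');np.savez('w1.npz',**im);save(im,'w1.png');where()
P=cloud(im,im['depth']>0);near=np.hypot(P[:,0]-.581,P[:,1]+.0555)<.03
for lo,hi in [(.09,.1),(.1,.135),(.135,.15)]:
  Q=P[near&(P[:,2]>lo)&(P[:,2]<hi)];print(lo,len(Q),Q.mean(0) if len(Q) else '',Q.min(0) if len(Q) else '',Q.max(0) if len(Q) else '')
"
```

```text
t 4.25 p [ 0.5836 -0.0522  0.2606] psi -42.28 tz [-4.e-04  4.e-04 -1.e+00] F [-0.35 -0.62 -0.07] M [-0.02  0.08 -0.07] w 0.0392 j [-0.48  0.29  0.6   1.64 -0.17  1.26 -0.59]
t 4.3 p [ 0.5835 -0.0514  0.2608] psi -42.2 tz [-2.e-04  8.e-04 -1.e+00] F [ 0.21  1.17 -0.76] M [-0.06  0.12 -0.06] w 0.0394 j [-0.49  0.29  0.6   1.64 -0.17  1.26 -0.59]
0.09 669 [ 0.58687527 -0.05261761  0.09425919] [ 0.56775386 -0.0709058   0.09008411] [ 0.59950298 -0.03909834  0.09995016]
0.1 264 [ 0.58672269 -0.04909567  0.12069787] [ 0.57455485 -0.06379602  0.10023207] [ 0.59232052 -0.04589983  0.13497237]
0.135 347 [ 0.58345605 -0.05333892  0.13815543] [ 0.57475619 -0.06319686  0.13500281] [ 0.59199627 -0.04620464  0.14081711]
```

View pics/w1.png

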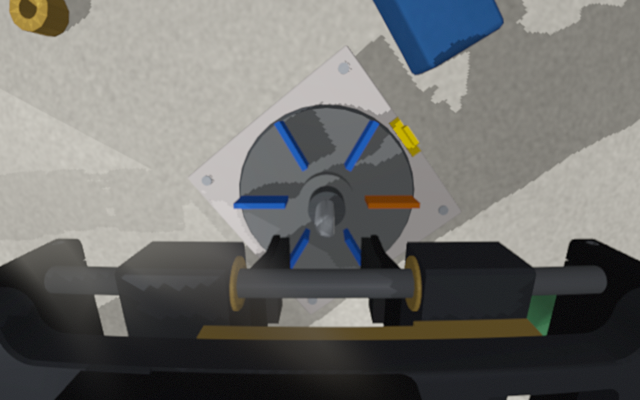

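```bash
python3 -c "
from h import *
plan([.583-.0014,-.055+.0012,.225],-42.5)"
```

```text
t 4.3 shift [-0.0031  0.0002  0.0358] turn [-0.0001 -0.0001  0.0008]
```

Emit:
drive_tool(
  plan=[
    {"rx": 0,"ry": 0,"rz": 0.001,"x": -0.003,"y": 0.0,"z": 0.036,"fingers": 0.45},
    {"rx": 0,"ry": 0,"rz": 0.001,"x": -0.003,"y": 0.0,"z": 0.036,"fingers": 0.45},
    {"rx": 0,"ry": 0,"rz": 0.001,"x": -0.003,"y": 0.0,"z": 0.036,"fingers": 0.45},
  ],
)

```text
time: 4.68
ee_pos: [0.582, -0.0541, 0.226]
eef_rot: [0.916, 0.402, 0.001, -0.0]
ft_force: [0.2, 0.3, -0.0]
width: 0.0391
```

```bash
python3 -c "
from h import *
where();im=viewer.camera('wrist');np.savez('w2.npz',**im);save(im,'w2.png');where()
P=cloud(im,im['depth']>0);near=np.hypot(P[:,0]-.581,P[:,1]+.0555)<.03
for lo,hi in [(.09,.1),(.1,.135),(.135,.15)]:
  Q=P[near&(P[:,2]>lo)&(P[:,2]<hi)];print(lo,len(Q),(Q.min(0)+Q.max(0))/2)
plan([.583-.0014,-.055+.0012,.174],-42.5)
"
```

```text
t 4.67 p [ 0.582  -0.0541  0.226 ] psi -42.57 tz [ 1.e-03  5.e-04 -1.e+00] F [ 0.16  0.27 -0.03] M [-0.11  0.14  0.03] w 0.0391 j [-0.48  0.32  0.6   1.69 -0.19  1.19 -0.58]
t 4.72 p [ 0.5822 -0.0543  0.2262] psi -42.59 tz [ 1.8e-03  5.0e-04 -1.0e+00] F [0.05 0.45 0.07] M [-0.11  0.13 -0.07] w 0.0394 j [-0.48  0.32  0.6   1.69 -0.19  1.19 -0.58]
0.09 882 [ 0.58350373 -0.05513088  0.09494708]
0.1 381 [ 0.58337785 -0.05488501  0.11751834]
0.135 479 [ 0.58350541 -0.05475436  0.13783326]
t 4.725 shift [-0.0001 -0.0008  0.0522] turn [ 0.0002 -0.0002 -0.0002]
```

View pics/w2.png

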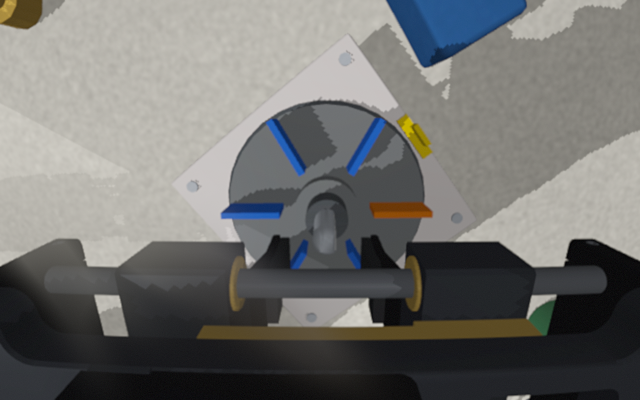

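```bash
python3 - <<'E'
from h import *
im=dict(np.load('w2.npz'))
hsv=cv2.cvtColor(im["color"],cv2.COLOR_RGB2HSV);H,S,V=[hsv[:,:,i].astype(int) for i in range(3)]
ax=np.array([.5835,-.055])
bx=np.zeros(H.shape,bool);bx[100:240,215:450]=1
m=(H>=22)&(H<=35)&(S>150)&bx
P=cloud(im,m);print(len(P),P.min(0),P.max(0),P.mean(0)); c=P.mean(0)[:2]
r_=cv2.minAreaRect(P[:,:2].astype(np.float32));print(r_)
c=np.array(r_[0]);print("ptr yaw",np.degrees(np.arctan2(*(c-ax)[::-1])),np.linalg.norm(c-ax))
for nm,m in [("or",(H>5)&(H<18)&(S>150)&bx),("bl",(H>105)&(H<125)&(S>130)&bx)]:
    n,l,st,_=cv2.connectedComponentsWithStats(m.astype(np.uint8))
    for i in range(1,n):
        if st[i,4]<40: continue
        P=cloud(im,l==i);P=P[(P[:,2]>.078)]
        if len(P)<20: continue
        d=P.mean(0)[:2]-ax; print(nm,len(P),P.mean(0).round(4),np.degrees(np.arctan2(d[1],d[0])))
# box edge holes/corners
for u,v in [(346,59),(193,187),(311,317),(456,218)]:
    p=px2w(im,u,v,z=.044);d=p[:2]-ax;print(np.round(p,4),np.degrees(np.arctan2(d[1],d[0])),np.linalg.norm(d))
E
```

```text
622 [ 0.67154494 -0.08329546  0.04363642] [ 0.68373508 -0.04314607  0.05981479] [ 0.67786116 -0.06223318  0.04940613]
((0.6778011918067932, -0.06321559846401215), (0.03969740867614746, 0.010289656929671764), 85.73004150390625)
ptr yaw -4.979084334373014 0.0946583901949715
or 440 [ 0.6275 -0.0945  0.081 ] -41.92258603248819
bl 458 [0.5966 0.004  0.0812] 77.5035650587033
bl 468 [ 0.6411 -0.0367  0.0813] 17.62038663840642
bl 428 [ 0.5406 -0.0159  0.081 ] 137.65380205847947
[0.6756 0.0214 0.044 ] 39.65769418486801 0.1196883803220885
[0.506  0.0348 0.044 ] 130.8049569222659 0.11864049462389302
[ 0.4922 -0.1329  0.044 ] -139.53021028759107 0.11995142715807824
[ 0.6608 -0.1467  0.044 ] -49.84794038902782 0.1199553980241937
```

Emit:
drive_tool(
  plan=[
    {"rx": 0,"ry": 0,"rz": 0,"x": 0.0,"y": -0.001,"z": 0.026,"fingers": 0.45},
    {"rx": 0,"ry": 0,"rz": 0,"x": 0,"y": -0.001,"z": 0.052,"fingers": 0.45},
    {"rx": 0,"ry": 0,"rz": 0,"x": 0,"y": -0.001,"z": 0.052,"fingers": 0.0},
    {"rx": 0,"ry": 0,"rz": 0,"x": 0,"y": -0.001,"z": 0.052,"fingers": 0.0},
    {"rx": 0,"ry": 0,"rz": 0,"x": 0,"y": -0.001,"z": 0.052,"fingers": 0.0},
    {"rx": 0,"ry": 0,"rz": 0,"x": 0,"y": -0.001,"z": 0.052,"fingers": 0.0},
  ],
  squeeze=20,
)

```text
time: 5.48
ee_pos: [0.5813, -0.0539, 0.1741]
eef_rot: [0.916, 0.402, 0.001, -0.0]
ft_force: [-1.9, 1.5, 5.8]
width: 0.0138
```

```bash
python3 -c "
from h import *
where()"
```

```text
t 5.47 p [ 0.5813 -0.0539  0.1741] psi -42.63 tz [ 1.2e-03  9.0e-04 -1.0e+00] F [-1.85  1.54  5.78] M [0.2 0.7 0. ] w 0.0138 j [-0.46  0.37  0.58  1.74 -0.23  1.09 -0.55]
```

Emit:
drive_tool(
  plan=[
    {"rx": 0,"ry": 0,"rz": -0.0278,"x": -0.0003,"y": 0,"z": 0,"fingers": 0},
    {"rx": 0,"ry": 0,"rz": -0.0556,"x": -0.0006,"y": 0.0001,"z": 0,"fingers": 0},
    {"rx": 0,"ry": 0,"rz": -0.0833,"x": -0.0009,"y": 0.0002,"z": 0,"fingers": 0},
    {"rx": 0,"ry": 0,"rz": -0.1111,"x": -0.0012,"y": 0.0004,"z": 0,"fingers": 0},
    {"rx": 0,"ry": 0,"rz": -0.1389,"x": -0.0014,"y": 0.0007,"z": 0,"fingers": 0},
    {"rx": 0,"ry": 0,"rz": -0.1667,"x": -0.0016,"y": 0.0009,"z": 0,"fingers": 0},
    {"rx": 0,"ry": 0,"rz": -0.1944,"x": -0.0017,"y": 0.0012,"z": 0,"fingers": 0},
    {"rx": 0,"ry": 0,"rz": -0.2222,"x": -0.0018,"y": 0.0015,"z": 0,"fingers": 0},
    {"rx": 0,"ry": 0,"rz": -0.25,"x": -0.0018,"y": 0.0018,"z": 0,"fingers": 0},
    {"rx": 0,"ry": 0,"rz": -0.2778,"x": -0.0018,"y": 0.0022,"z": 0,"fingers": 0},
    {"rx": 0,"ry": 0,"rz": -0.3056,"x": -0.0017,"y": 0.0025,"z": 0,"fingers": 0},
    {"rx": 0,"ry": 0,"rz": -0.3333,"x": -0.0016,"y": 0.0028,"z": 0,"fingers": 0},
  ],
  squeeze=20,
)

```text
time: 6.98
ee_pos: [0.5814, -0.0571, 0.174]
eef_rot: [0.107, 0.994, 0.0, -0.001]
ft_force: [-7.8, 1.3, 8.3]
width: 0.0137
```

```bash
python3 -c "
from h import *
where()"
```

```text
t 6.97 p [ 0.5814 -0.0571  0.174 ] psi 77.66 tz [-1.e-03  7.e-04 -1.e+00] F [-7.82  1.28  8.3 ] M [ 0.28  1.76 -0.06] w 0.0137 j [-0.17  0.34  0.23  1.72 -0.09  1.09  1.44]
```

Emit:
drive_tool(
  plan=[
    {"rx": 0,"ry": 0,"rz": -0.0278,"x": 0.0007,"y": 0,"z": 0,"fingers": 0},
    {"rx": 0,"ry": 0,"rz": -0.0556,"x": 0.0004,"y": 0.0001,"z": 0,"fingers": 0},
    {"rx": 0,"ry": 0,"rz": -0.0622,"x": 0.0003,"y": 0.0001,"z": 0,"fingers": 0},
    {"rx": 0,"ry": 0,"rz": -0.0622,"x": 0.0003,"y": 0.0001,"z": 0,"fingers": 0.42},
    {"rx": 0,"ry": 0,"rz": -0.0622,"x": 0.0003,"y": 0.0001,"z": 0,"fingers": 0.42},
    {"rx": 0,"ry": 0,"rz": -0.0622,"x": 0.0003,"y": 0.0001,"z": 0,"fingers": 0.42},
    {"rx": 0,"ry": 0,"rz": -0.0344,"x": 0.0003,"y": 0.0001,"z": 0,"fingers": 0.42},
    {"rx": 0,"ry": 0,"rz": -0.0056,"x": 0.0003,"y": 0.0001,"z": 0,"fingers": 0.42},
    {"rx": 0,"ry": 0,"rz": 0.0238,"x": 0.0003,"y": 0.0001,"z": 0,"fingers": 0.42},
    {"rx": 0,"ry": 0,"rz": 0.0534,"x": 0.0003,"y": 0.0001,"z": 0,"fingers": 0.42},
    {"rx": 0,"ry": 0,"rz": 0.083,"x": 0.0003,"y": 0.0001,"z": 0,"fingers": 0.42},
    {"rx": 0,"ry": 0,"rz": 0.1126,"x": 0.0003,"y": 0.0001,"z": 0,"fingers": 0.42},
  ],
  squeeze=20,
)

```text
time: 8.48
ee_pos: [0.5817, -0.057, 0.1728]
eef_rot: [0.451, 0.893, -0.0, -0.0]
ft_force: [-0.4, 0.1, 0.5]
width: 0.0363
```

```bash
python3 -c "
from h import *
where();plan([.5825-.0003*-1,-.055-.0018,.174],-80)"
```

```text
t 8.47 p [ 0.5817 -0.057   0.1728] psi 36.44 tz [-0. -0. -1.] F [-0.42  0.05  0.45] M [-0.05 -0.04 -0.02] w 0.0363 j [-0.26  0.35  0.34  1.73 -0.13  1.09  0.76]
t 8.475 shift [-0.0005  0.0011 -0.0012] turn [-0.      0.      0.3234]
```

Emit:
drive_tool(
  plan=[
    {"rx": 0,"ry": 0,"rz": 0.0296,"x": -0.0005,"y": 0.001,"z": -0.001,"fingers": 0.42},
    {"rx": 0,"ry": 0,"rz": 0.0592,"x": -0.0005,"y": 0.001,"z": -0.001,"fingers": 0.42},
    {"rx": 0,"ry": 0,"rz": 0.0888,"x": -0.0005,"y": 0.001,"z": -0.001,"fingers": 0.42},
    {"rx": 0,"ry": 0,"rz": 0.1184,"x": -0.0005,"y": 0.001,"z": -0.001,"fingers": 0.42},
    {"rx": 0,"ry": 0,"rz": 0.148,"x": -0.0005,"y": 0.001,"z": -0.001,"fingers": 0.42},
    {"rx": 0,"ry": 0,"rz": 0.1776,"x": -0.0005,"y": 0.001,"z": -0.001,"fingers": 0.42},
    {"rx": 0,"ry": 0,"rz": 0.2072,"x": -0.0005,"y": 0.001,"z": -0.001,"fingers": 0.42},
    {"rx": 0,"ry": 0,"rz": 0.2368,"x": -0.0005,"y": 0.001,"z": -0.001,"fingers": 0.42},
    {"rx": 0,"ry": 0,"rz": 0.2664,"x": -0.0005,"y": 0.001,"z": -0.001,"fingers": 0.42},
    {"rx": 0,"ry": 0,"rz": 0.296,"x": -0.0005,"y": 0.001,"z": -0.001,"fingers": 0.42},
    {"rx": 0,"ry": 0,"rz": 0.323,"x": -0.0005,"y": 0.001,"z": -0.001,"fingers": 0.42},
    {"rx": 0,"ry": 0,"rz": 0.323,"x": -0.0005,"y": 0.001,"z": -0.001,"fingers": 0.2},
  ],
  squeeze=20,
)

```text
time: 9.98
ee_pos: [0.5828, -0.0567, 0.1737]
eef_rot: [0.996, 0.092, -0.0, 0.0]
ft_force: [-0.2, 0.3, -0.2]
width: 0.0319
```

```bash
python3 -c "
from h import *
where();im=viewer.camera('wrist');np.savez('w3.npz',**im);save(im,'w3.png');where();plan([.5825+.0003,-.055-.0018,.174],-80)"
```

```text
t 9.97 p [ 0.5828 -0.0567  0.1737] psi -79.41 tz [-1.e-04 -3.e-04 -1.e+00] F [-0.19  0.27 -0.17] M [-0.05  0.14  0.05] w 0.0319 j [-0.54  0.4   0.7   1.74 -0.28  1.1  -1.14]
t 10.03 p [ 0.5828 -0.0567  0.1738] psi -79.25 tz [-1.e-04 -1.e-04 -1.e+00] F [-0.15  0.06 -0.08] M [-0.12  0.13 -0.03] w 0.0288 j [-0.54  0.4   0.7   1.74 -0.28  1.1  -1.14]
t 10.025 shift [ 0.      0.0001 -0.0002] turn [0.     0.     0.0021]
```

View pics/w3.png

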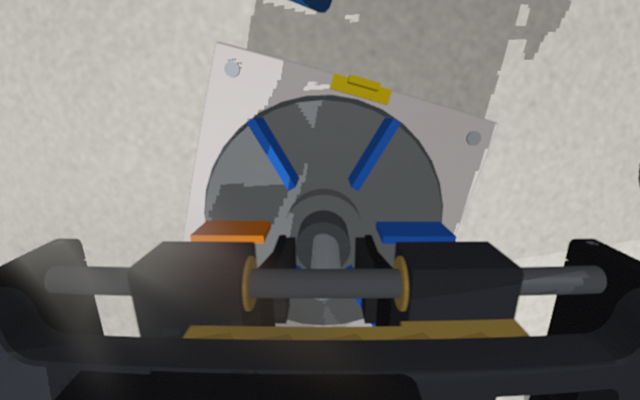

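Emit:
drive_tool(
  plan=[
    {"rx": 0,"ry": 0,"rz": 0,"x": 0,"y": 0,"z": 0,"fingers": 0},
    {"rx": 0,"ry": 0,"rz": 0,"x": 0,"y": 0,"z": 0,"fingers": 0},
    {"rx": 0,"ry": 0,"rz": 0,"x": 0,"y": 0,"z": 0,"fingers": 0},
    {"rx": 0,"ry": 0,"rz": -0.0278,"x": 0.0003,"y": 0,"z": 0,"fingers": 0},
    {"rx": 0,"ry": 0,"rz": -0.0556,"x": 0.0006,"y": -0.0001,"z": 0,"fingers": 0},
    {"rx": 0,"ry": 0,"rz": -0.0833,"x": 0.0009,"y": -0.0002,"z": 0,"fingers": 0},
    {"rx": 0,"ry": 0,"rz": -0.1111,"x": 0.0012,"y": -0.0004,"z": 0,"fingers": 0},
    {"rx": 0,"ry": 0,"rz": -0.1389,"x": 0.0014,"y": -0.0007,"z": 0,"fingers": 0},
    {"rx": 0,"ry": 0,"rz": -0.1667,"x": 0.0016,"y": -0.0009,"z": 0,"fingers": 0},
    {"rx": 0,"ry": 0,"rz": -0.1944,"x": 0.0017,"y": -0.0012,"z": 0,"fingers": 0},
    {"rx": 0,"ry": 0,"rz": -0.2222,"x": 0.0018,"y": -0.0015,"z": 0,"fingers": 0},
    {"rx": 0,"ry": 0,"rz": -0.25,"x": 0.0018,"y": -0.0018,"z": 0,"fingers": 0},
  ],
  squeeze=20,
)

```text
time: 11.52
ee_pos: [0.5839, -0.0549, 0.1738]
eef_rot: [0.637, 0.771, -0.0, -0.0]
ft_force: [-1.0, 0.1, 0.6]
width: 0.0139
```

```bash
python3 -c "
from h import *
where();plan([.5825-.0003,-.055+.0018,.174],100)"
```

```text
t 11.53 p [ 0.5839 -0.0549  0.1738] psi 10.87 tz [-6.e-04  2.e-04 -1.e+00] F [-0.97  0.14  0.58] M [-0.16  0.34 -0.11] w 0.0139 j [-0.32  0.36  0.41  1.73 -0.16  1.09  0.33]
t 11.525 shift [ 0.002  -0.0014 -0.0002] turn [-0.000e+00 -1.000e-04 -2.476e-01]
```

Emit:
drive_tool(
  plan=[
    {"rx": 0,"ry": 0,"rz": -0.0278,"x": 0.0003,"y": 0,"z": 0,"fingers": 0},
    {"rx": 0,"ry": 0,"rz": -0.0556,"x": 0.0006,"y": -0.0001,"z": 0,"fingers": 0},
    {"rx": 0,"ry": 0,"rz": -0.0833,"x": 0.0009,"y": -0.0002,"z": 0,"fingers": 0},
    {"rx": 0,"ry": 0,"rz": -0.1111,"x": 0.0012,"y": -0.0004,"z": 0,"fingers": 0},
    {"rx": 0,"ry": 0,"rz": -0.1389,"x": 0.0014,"y": -0.0007,"z": 0,"fingers": 0},
    {"rx": 0,"ry": 0,"rz": -0.1667,"x": 0.0016,"y": -0.0009,"z": 0,"fingers": 0},
    {"rx": 0,"ry": 0,"rz": -0.1944,"x": 0.0017,"y": -0.0012,"z": 0,"fingers": 0},
    {"rx": 0,"ry": 0,"rz": -0.2222,"x": 0.0018,"y": -0.0015,"z": 0,"fingers": 0},
    {"rx": 0,"ry": 0,"rz": -0.247,"x": 0.0018,"y": -0.0018,"z": 0,"fingers": 0},
    {"rx": 0,"ry": 0,"rz": -0.247,"x": 0.0018,"y": -0.0018,"z": 0,"fingers": 0.42},
    {"rx": 0,"ry": 0,"rz": -0.247,"x": 0.0018,"y": -0.0018,"z": 0,"fingers": 0.42},
    {"rx": 0,"ry": 0,"rz": -0.247,"x": 0.0018,"y": -0.0018,"z": 0,"fingers": 0.42},
  ],
  squeeze=20,
)

```text
time: 13.02
ee_pos: [0.5821, -0.0533, 0.1738]
eef_rot: [-0.081, 0.997, 0.0, 0.0]
ft_force: [0.5, -0.6, 0.2]
width: 0.0336
```

```bash
python3 -c "
from h import *
where()"
```

```text
t 13.03 p [ 0.5821 -0.0533  0.1738] psi 99.34 tz [ 1.e-04  1.e-04 -1.e+00] F [ 0.52 -0.6   0.19] M [ 0.04  0.05 -0.02] w 0.0336 j [-0.12  0.34  0.16  1.72 -0.06  1.09  1.79]
```

Emit:
drive_tool(
  plan=[
    {"rx": 0,"ry": 0,"rz": 0.0296,"x": 0,"y": 0,"z": 0,"fingers": 0.42},
    {"rx": 0,"ry": 0,"rz": 0.0592,"x": 0,"y": 0,"z": 0,"fingers": 0.42},
    {"rx": 0,"ry": 0,"rz": 0.0888,"x": 0,"y": 0,"z": 0,"fingers": 0.42},
    {"rx": 0,"ry": 0,"rz": 0.1184,"x": 0,"y": 0,"z": 0,"fingers": 0.42},
    {"rx": 0,"ry": 0,"rz": 0.148,"x": 0,"y": 0,"z": 0,"fingers": 0.42},
    {"rx": 0,"ry": 0,"rz": 0.1776,"x": 0,"y": 0,"z": 0,"fingers": 0.42},
    {"rx": 0,"ry": 0,"rz": 0.2072,"x": 0,"y": 0,"z": 0,"fingers": 0.42},
    {"rx": 0,"ry": 0,"rz": 0.2368,"x": 0,"y": 0,"z": 0,"fingers": 0.42},
    {"rx": 0,"ry": 0,"rz": 0.2664,"x": 0,"y": 0,"z": 0,"fingers": 0.42},
  ],
  squeeze=20,
)

```text
time: 14.15
ee_pos: [0.5821, -0.0532, 0.1738]
eef_rot: [0.688, 0.726, 0.0, -0.0]
ft_force: [-0.6, 1.1, -0.5]
width: 0.0367
```

```bash
python3 -c "
from h import *
where();plan([.5823-.0003,-.055+.0018,.174],-80.5)"
```

```text
t 14.15 p [ 0.5821 -0.0532  0.1738] psi 3.12 tz [ 1.e-04  1.e-04 -1.e+00] F [-0.59  1.1  -0.54] M [-0.07  0.06 -0.02] w 0.0367 j [-0.34  0.35  0.42  1.73 -0.16  1.09  0.19]
t 14.15 shift [ 0.     -0.0001 -0.0002] turn [-0.     -0.      0.2323]
```

Emit:
drive_tool(
  plan=[
    {"rx": 0,"ry": 0,"rz": 0.0296,"x": 0,"y": 0,"z": 0,"fingers": 0.42},
    {"rx": 0,"ry": 0,"rz": 0.0592,"x": 0,"y": 0,"z": 0,"fingers": 0.42},
    {"rx": 0,"ry": 0,"rz": 0.0888,"x": 0,"y": 0,"z": 0,"fingers": 0.42},
    {"rx": 0,"ry": 0,"rz": 0.1184,"x": 0,"y": 0,"z": 0,"fingers": 0.42},
    {"rx": 0,"ry": 0,"rz": 0.148,"x": 0,"y": 0,"z": 0,"fingers": 0.42},
    {"rx": 0,"ry": 0,"rz": 0.1776,"x": 0,"y": 0,"z": 0,"fingers": 0.42},
    {"rx": 0,"ry": 0,"rz": 0.2072,"x": 0,"y": 0,"z": 0,"fingers": 0.42},
    {"rx": 0,"ry": 0,"rz": 0.233,"x": 0,"y": 0,"z": 0,"fingers": 0.3},
    {"rx": 0,"ry": 0,"rz": 0.233,"x": 0,"y": 0,"z": 0,"fingers": 0},
    {"rx": 0,"ry": 0,"rz": 0.233,"x": 0,"y": 0,"z": 0,"fingers": 0},
    {"rx": 0,"ry": 0,"rz": 0.233,"x": 0,"y": 0,"z": 0,"fingers": 0},
    {"rx": 0,"ry": 0,"rz": 0.233,"x": 0,"y": 0,"z": 0,"fingers": 0},
  ],
  squeeze=20,
)

```text
time: 15.65
ee_pos: [0.5822, -0.0537, 0.1738]
eef_rot: [0.996, 0.084, 0.0, 0.0]
ft_force: [0.5, -1.7, -2.4]
width: 0.0139
```

```bash
python3 -c "
from h import *
where();plan([.5823-.00185,-.055+.00015,.174],-4.7)"
```

```text
t 15.65 p [ 0.5822 -0.0537  0.1738] psi -80.31 tz [ 4.e-04 -2.e-04 -1.e+00] F [ 0.52 -1.68 -2.4 ] M [-0.52 -0.23  0.03] w 0.0139 j [-0.54  0.4   0.68  1.74 -0.28  1.1  -1.17]
t 15.65 shift [-0.0019  0.0008 -0.0002] turn [ 1.0e-04 -0.0e+00 -2.1e-01]
```

Emit:
drive_tool(
  plan=[
    {"rx": 0,"ry": 0,"rz": -0.0278,"x": -0.0003,"y": 0,"z": 0,"fingers": 0},
    {"rx": 0,"ry": 0,"rz": -0.0556,"x": -0.0006,"y": 0.0001,"z": 0,"fingers": 0},
    {"rx": 0,"ry": 0,"rz": -0.0833,"x": -0.0009,"y": 0.0002,"z": 0,"fingers": 0},
    {"rx": 0,"ry": 0,"rz": -0.1111,"x": -0.0012,"y": 0.0004,"z": 0,"fingers": 0},
    {"rx": 0,"ry": 0,"rz": -0.1389,"x": -0.0014,"y": 0.0007,"z": 0,"fingers": 0},
    {"rx": 0,"ry": 0,"rz": -0.1667,"x": -0.0016,"y": 0.0009,"z": 0,"fingers": 0},
    {"rx": 0,"ry": 0,"rz": -0.19,"x": -0.0017,"y": 0.0011,"z": 0,"fingers": 0},
    {"rx": 0,"ry": 0,"rz": -0.205,"x": -0.0018,"y": 0.0013,"z": 0,"fingers": 0},
    {"rx": 0,"ry": 0,"rz": -0.21,"x": -0.0018,"y": 0.0014,"z": 0,"fingers": 0},
    {"rx": 0,"ry": 0,"rz": -0.21,"x": -0.0018,"y": 0.0014,"z": 0,"fingers": 0},
    {"rx": 0,"ry": 0,"rz": -0.21,"x": -0.0018,"y": 0.0014,"z": 0,"fingers": 0},
  ],
  squeeze=20,
)

```text
time: 17.02
ee_pos: [0.5805, -0.055, 0.1738]
eef_rot: [0.736, 0.677, -0.0, -0.0]
ft_force: [0.6, -1.1, -0.5]
width: 0.0138
```

```bash
python3 -c "
from h import *
where();im=viewer.camera('wrist');np.savez('w4.npz',**im);save(im,'w4.png');where()
im=viewer.camera('top');np.savez('t4.npz',**im);save(im,'t4.png',(310,145,395,235),7)
plan([.5823-.00185,-.055+.00015,.174],-4.7)"
```

```text
t 17.02 p [ 0.5805 -0.055   0.1738] psi -4.8 tz [-1.e-04  0.e+00 -1.e+00] F [ 0.6  -1.11 -0.49] M [-0.27 -0.03  0.07] w 0.0138 j [-0.35  0.35  0.44  1.74 -0.17  1.09  0.06]
t 17.07 p [ 0.5805 -0.0551  0.1738] psi -4.79 tz [-1.e-04  0.e+00 -1.e+00] F [ 0.84 -1.89  0.18] M [-0.24  0.03  0.03] w 0.014 j [-0.35  0.35  0.44  1.74 -0.17  1.09  0.06]
t 17.125 shift [ 0.0002 -0.0001 -0.0002] turn [-0.      0.     -0.0002]
```

View pics/w4.png

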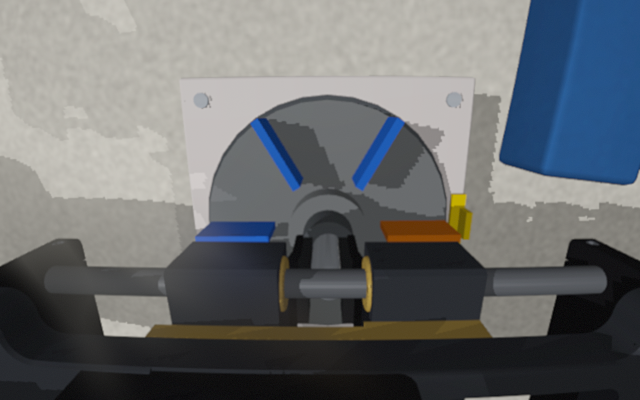

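```bash
python3 - <<'E'
from h import *
im=dict(np.load('w4.npz'))
hsv=cv2.cvtColor(im["color"],cv2.COLOR_RGB2HSV);H,S,V=[hsv[:,:,i].astype(int) for i in range(3)]
ax=np.array([.5823,-.055])
bx=np.zeros(H.shape,bool);bx[100:243,190:475]=1
for nm,m in [("or",(H>5)&(H<18)&(S>150)&bx),("bl",(H>105)&(H<125)&(S>130)&bx)]:
    n,l,st,_=cv2.connectedComponentsWithStats(m.astype(np.uint8))
    for i in range(1,n):
        if st[i,4]<40: continue
        P=cloud(im,l==i);P=P[(P[:,2]>.078)]
        if len(P)<20: continue
        d=P.mean(0)[:2]-ax;v=np.linalg.svd(P[:,:2]-P[:,:2].mean(0))[2][0]; print(nm,len(P),P.mean(0).round(4),np.degrees(np.arctan2(d[1],d[0])),np.degrees(np.arctan2(v[1],v[0])))
for a,b in [((202,100),(454,100)),((181,78),(474,77))]:
    d=px2w(im,*b,z=.044)-px2w(im,*a,z=.044);print("yaw",np.degrees(np.arctan2(d[1],d[0])))
# white edge fit
g=cv2.GaussianBlur(im["color"][:,:,1],(3,3),0).astype(float)
pts=[]
for u in range(195,465,5):
    col=g[70:88,u];k=np.argmax(np.abs(np.diff(col)));pts.append(px2w(im,u,70+k+.5,z=.044)[:2])
pts=np.array(pts);md=np.median(pts,0)
l=cv2.fitLine(pts.astype(np.float32),cv2.DIST_HUBER,0,.001,.001).ravel();print("edge",np.degrees(np.arctan2(l[1],l[0])))
E
```

```text
or 655 [ 0.6426 -0.0589  0.082 ] -3.72346220390961 170.346499553806
bl 779 [ 0.6174 -0.0054  0.0812] 54.73634584371515 -124.748244583866
bl 756 [ 0.5575 -0.0006  0.0813] 114.50209890012579 -64.66356265416864
bl 547 [ 0.5286 -0.048   0.0868] 172.53914912785044 18.63070069737108
yaw -4.765319137445179
yaw -4.5784476591910055
edge -4.545639
```

Emit:
drive_tool(
  plan=[
    {"rx": 0,"ry": 0,"rz": 0,"x": 0,"y": 0,"z": 0,"fingers": 0.35},
    {"rx": 0,"ry": 0,"rz": 0,"x": 0,"y": 0,"z": 0,"fingers": 0.35},
    {"rx": 0,"ry": 0,"rz": 0,"x": 0,"y": 0,"z": 0,"fingers": 0.35},
    {"rx": 0,"ry": 0,"rz": 0,"x": 0,"y": 0,"z": 0,"fingers": 0},
    {"rx": 0,"ry": 0,"rz": 0,"x": 0,"y": 0,"z": 0,"fingers": 0},
    {"rx": 0,"ry": 0,"rz": 0,"x": 0,"y": 0,"z": 0,"fingers": 0},
    {"rx": 0,"ry": 0,"rz": 0,"x": 0,"y": 0,"z": 0,"fingers": 0},
    {"rx": 0,"ry": 0,"rz": 0,"x": 0,"y": 0,"z": 0,"fingers": 0},
    {"rx": 0,"ry": 0,"rz": 0,"x": 0,"y": 0,"z": 0,"fingers": 0},
  ],
  squeeze=30,
)

```text
time: 18.25
ee_pos: [0.5805, -0.0551, 0.1738]
eef_rot: [0.736, 0.677, 0.0, -0.0]
ft_force: [0.1, -0.0, 0.3]
width: 0.0135
```

```bash
python3 -c "
from h import *
where()"
```

```text
t 18.25 p [ 0.5805 -0.0551  0.1738] psi -4.74 tz [-0.e+00  1.e-04 -1.e+00] F [ 0.07 -0.02  0.32] M [-0.04  0.07 -0.  ] w 0.0135 j [-0.35  0.35  0.44  1.74 -0.17  1.09  0.07]
```

```bash
python3 -c "
from h import *
plan([.490,.278,.26],-76)"
```

```text
t 18.25 shift [ 0.3244 -0.1177 -0.0862] turn [-0.     -0.      0.1979]
```

Emit:
drive_tool(
  plan=[
    {"rx": 0,"ry": 0,"rz": 0,"x": 0,"y": 0,"z": 0,"fingers": 0.4},
    {"rx": 0,"ry": 0,"rz": 0,"x": 0,"y": 0,"z": 0,"fingers": 0.4},
    {"rx": 0,"ry": 0,"rz": 0,"x": 0,"y": 0,"z": 0,"fingers": 0.4},
    {"rx": 0,"ry": 0,"rz": 0,"x": 0,"y": 0,"z": -0.04,"fingers": 0.4},
    {"rx": 0,"ry": 0,"rz": 0,"x": 0,"y": 0,"z": -0.086,"fingers": 0.4},
    {"rx": 0,"ry": 0,"rz": 0.028,"x": 0.05,"y": -0.018,"z": -0.086,"fingers": 0.8},
    {"rx": 0,"ry": 0,"rz": 0.057,"x": 0.105,"y": -0.038,"z": -0.086,"fingers": 0.8},
    {"rx": 0,"ry": 0,"rz": 0.086,"x": 0.16,"y": -0.058,"z": -0.086,"fingers": 0.8},
    {"rx": 0,"ry": 0,"rz": 0.115,"x": 0.215,"y": -0.078,"z": -0.086,"fingers": 0.8},
    {"rx": 0,"ry": 0,"rz": 0.144,"x": 0.27,"y": -0.098,"z": -0.086,"fingers": 0.8},
    {"rx": 0,"ry": 0,"rz": 0.173,"x": 0.31,"y": -0.112,"z": -0.086,"fingers": 0.8},
    {"rx": 0,"ry": 0,"rz": 0.198,"x": 0.324,"y": -0.118,"z": -0.086,"fingers": 0.8},
  ],
)

```text
time: 19.75
ee_pos: [0.4879, 0.2816, 0.2596]
eef_rot: [0.991, 0.135, -0.0, -0.001]
ft_force: [0.8, 0.3, 0.2]
width: 0.0696
```

Emit:
drive_tool(
  plan=[
    {"rx": 0,"ry": 0,"rz": 0,"x": 0,"y": 0,"z": 0.02,"fingers": 0.8},
    {"rx": 0,"ry": 0,"rz": 0,"x": 0,"y": 0,"z": 0.04,"fingers": 0.8},
    {"rx": 0,"ry": 0,"rz": 0,"x": 0,"y": 0,"z": 0.04,"fingers": 0.8},
  ],
)

```text
time: 20.12
ee_pos: [0.489, 0.2772, 0.2186]
eef_rot: [0.991, 0.136, -0.001, 0.001]
ft_force: [0.4, 0.2, 0.1]
width: 0.0697
```

```bash
python3 - <<'E'
from h import *
where();im=viewer.camera('wrist');np.savez('w5.npz',**im);save(im,'w5.png');where()
for l in ["collar_center","set_screw"]:
    print(l,[(np.round(x["centre"],4).tolist(),round(x["confidence"],2)) for x in nets.find_in(l,"wrist")[:2]])
E
```

```text
t 20.12 p [0.489  0.2772 0.2186] psi -74.42 tz [-0.0021 -0.0017 -1.    ] F [0.38 0.23 0.06] M [-0.05  0.12 -0.04] w 0.0697 j [-0.91  0.25  0.37  1.74 -0.1   1.17 -1.82]
t 20.18 p [0.4896 0.2774 0.2197] psi -74.43 tz [-6.e-04 -6.e-04 -1.e+00] F [0.58 0.45 0.12] M [-0.09  0.16 -0.02] w 0.0693 j [-0.91  0.25  0.37  1.74 -0.1   1.17 -1.82]
collar_center [([0.495, 0.2798, 0.0324], 0.88)]
set_screw [([0.5125, 0.2877, 0.0211], 0.59), ([0.6464, 0.3038, 0.013], 0.59)]
```

View pics/w5.png

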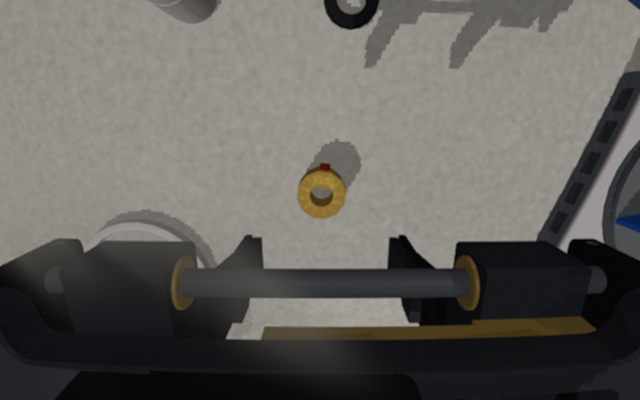

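```bash
python3 - <<'E'
from h import *
im=dict(np.load('w5.npz'))
save(im,"w5c.png",(285,130,370,230),6)
hsv=cv2.cvtColor(im["color"],cv2.COLOR_RGB2HSV);H,S,V=[hsv[:,:,i].astype(int) for i in range(3)]
bx=np.zeros(H.shape,bool);bx[140:225,290:355]=1
br=(H>=13)&(H<=28)&(S>90)&bx; P=cloud(im,br)
T=P[(P[:,2]>.026)&(P[:,2]<.034)]; print(len(T),(T.min(0)+T.max(0))/2,np.ptp(T,axis=0))
(c,rad)=cv2.minEnclosingCircle(T[:,:2].astype(np.float32));print("circ",c,rad)
h=np.hypot(T[:,0]-c[0],T[:,1]-c[1])
rd=((H<=8)|(H>172))&(S>130)&bx; Q=cloud(im,rd);print(rd.sum(),Q.mean(0),Q.min(0),Q.max(0))
vu=np.argwhere(rd).mean(0);q=px2w(im,vu[1],vu[0],z=.017);print(vu,q)
for t in (Q.mean(0),q): print("ang",np.degrees(np.arctan2(t[1]-c[1],t[0]-c[0])))
# D hole
filled=cv2.morphologyEx(br.astype(np.uint8),cv2.MORPH_CLOSE,np.ones((3,3)))
cs,hh=cv2.findContours(br.astype(np.uint8),cv2.RETR_CCOMP,cv2.CHAIN_APPROX_NONE)
for k,cc in enumerate(cs):
    if hh[0][k][3]>=0 and len(cc)>15:
        w=np.array([px2w(im,*p[0],z=.03)[:2] for p in cc]); print("hole",len(w)); a=np.radians(np.arange(0,360,15))
        d=w-np.array(c)
        print([ (int(np.degrees(t)),round(1000*float((d@[np.cos(t),np.sin(t)]).max()),1)) for t in a])
E
```

```text
1461 [0.49273535 0.28129824 0.02822219] [0.04449059 0.04353147 0.00443389]
circ (0.4925768971443176, 0.2816757559776306) 0.02285907417535782
54 [0.51689966 0.28446106 0.01744111] [0.51425334 0.27990954 0.01468828] [0.51976117 0.28880825 0.01934394]
[166.48148148 324.77777778] [0.51683303 0.28444695 0.017     ]
ang 6.532723267839908
ang 6.51762050547403
hole 50
[(0, 8.2), (14, 7.6), (29, 9.3), (45, 10.4), (59, 10.8), (75, 10.8), (90, 10.4), (105, 9.5), (119, 8.2), (135, 6.6), (150, 5.4), (165, 4.4), (180, 4.1), (195, 3.6), (210, 4.2), (225, 5.2), (239, 6.0), (255, 7.9), (270, 9.4), (285, 10.4), (300, 11.0), (315, 10.9), (330, 10.1), (345, 9.3)]
```

View pics/w5c.png

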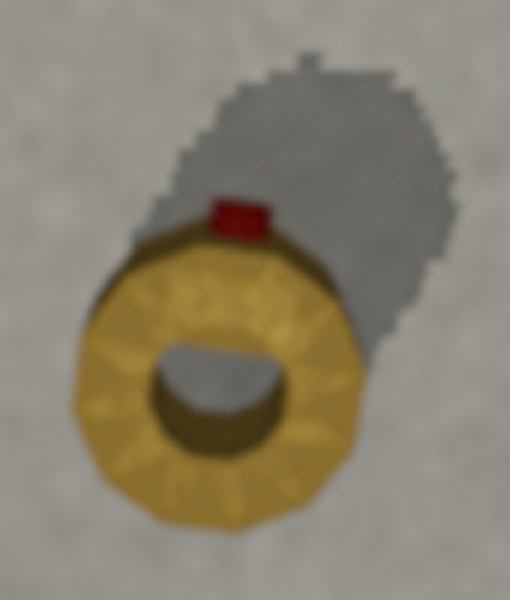

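```bash
python3 - <<'E'
from h import *
from scipy.ndimage import map_coordinates
im=dict(np.load('w5.npz'))
g=im["color"].astype(float)
# subpixel: saturation-like metric: R-B
m=g[:,:,0]-g[:,:,2]
pts=[]
for u in np.arange(285+180/6,285+272/6,1.0):
    v=np.arange(130+310/6,130+385/6,.1)
    c=map_coordinates(m,[v,np.full_like(v,u)],order=1)
    k=np.argmin(np.gradient(c)); pts.append((u,v[k]))
w=np.array([px2w(im,*p,z=.03)[:2] for p in pts]);print(np.round(pts,1).tolist())
l=cv2.fitLine(w.astype(np.float32),cv2.DIST_HUBER,0,.001,.001).ravel();a=np.degrees(np.arctan2(l[1],l[0]));print("edge",a,a+90,w.mean(0))
# screw outer edge
rr=g[:,:,0]-g[:,:,1]
pts=[]
for u in np.arange(285+222/6,285+266/6,1.0):
    v=np.arange(130+180/6,130+225/6,.1)
    c=map_coordinates(rr,[v,np.full_like(v,u)],order=1);k=np.argmax(np.gradient(c));pts.append((u,v[k]))
w2=np.array([px2w(im,*p,z=.018)[:2] for p in pts]);print(np.round(pts,1).tolist())
l=cv2.fitLine(w2.astype(np.float32),cv2.DIST_HUBER,0,.001,.001).ravel();a=np.degrees(np.arctan2(l[1],l[0]));print("edge",a,a+90,w2.mean(0))
E
```

```text
[[315.0, 186.2], [316.0, 186.2], [317.0, 187.2], [318.0, 187.2], [319.0, 187.2], [320.0, 187.2], [321.0, 187.2], [322.0, 187.2], [323.0, 188.2], [324.0, 188.2], [325.0, 188.2], [326.0, 188.2], [327.0, 188.2], [328.0, 188.2], [329.0, 188.2], [330.0, 189.2]]
edge -83.69233 6.3076706 [0.49983478 0.28183274]
[[322.0, 163.2], [323.0, 163.2], [324.0, 163.2], [325.0, 163.2], [326.0, 163.2], [327.0, 164.2], [328.0, 164.2], [329.0, 164.2]]
edge -84.71948 5.2805176 [0.51975981 0.28457299]
```

```bash
python3 -c "
from h import *
where();plan([.492,.281,.074],-83.3)"
```

```text
t 20.27 p [0.4901 0.2777 0.2208] psi -74.44 tz [ 1.e-03  8.e-04 -1.e+00] F [-0.76  0.55  0.37] M [-0.    0.16 -0.02] w 0.0697 j [-0.91  0.25  0.37  1.74 -0.1   1.17 -1.82]
t 20.275 shift [ 0.0025 -0.0026  0.1468] turn [-0.0001 -0.0002  0.0246]
```

Emit:
drive_tool(
  plan=[
    {"rx": 0,"ry": 0,"rz": 0.0123,"x": 0.0025,"y": -0.0026,"z": 0.05,"fingers": 0.8},
    {"rx": 0,"ry": 0,"rz": 0.0246,"x": 0.0025,"y": -0.0026,"z": 0.095,"fingers": 0.8},
    {"rx": 0,"ry": 0,"rz": 0.0246,"x": 0.0025,"y": -0.0026,"z": 0.105,"fingers": 0.8},
    {"rx": 0,"ry": 0,"rz": 0.0246,"x": 0.0025,"y": -0.0026,"z": 0.105,"fingers": 0.8},
    {"rx": 0,"ry": 0,"rz": 0.0246,"x": 0.0025,"y": -0.0026,"z": 0.105,"fingers": 0.8},
  ],
)

```text
time: 20.9
ee_pos: [0.4925, 0.2814, 0.117]
eef_rot: [0.998, 0.059, 0.001, -0.001]
ft_force: [-0.2, -0.0, 0.3]
width: 0.0695
```

```bash
python3 -c "
from h import *
where();plan([.492,.281,.074],-83.3)"
```

```text
t 20.9 p [0.4925 0.2814 0.117 ] psi -83.23 tz [ 0.0025  0.0021 -1.    ] F [-0.17 -0.04  0.27] M [-0.1   0.21 -0.02] w 0.0695 j [-0.91  0.38  0.37  1.82 -0.16  0.96 -1.92]
t 20.9 shift [-0.0007  0.0004  0.043 ] turn [-0.0003 -0.0004  0.0002]
```

Emit:
drive_tool(
  plan=[
    {"rx": 0,"ry": 0,"rz": 0,"x": -0.0005,"y": 0.0004,"z": 0.03,"fingers": 0.8},
    {"rx": 0,"ry": 0,"rz": 0,"x": -0.0005,"y": 0.0004,"z": 0.043,"fingers": 0.8},
    {"rx": 0,"ry": 0,"rz": 0,"x": -0.0005,"y": 0.0004,"z": 0.043,"fingers": 0.4},
    {"rx": 0,"ry": 0,"rz": 0,"x": -0.0005,"y": 0.0004,"z": 0.043,"fingers": 0.4},
    {"rx": 0,"ry": 0,"rz": 0,"x": -0.0005,"y": 0.0004,"z": 0.043,"fingers": 0.4},
    {"rx": 0,"ry": 0,"rz": 0,"x": -0.0005,"y": 0.0004,"z": 0.043,"fingers": 0.4},
    {"rx": 0,"ry": 0,"rz": 0,"x": -0.0005,"y": 0.0004,"z": 0.043,"fingers": 0.3},
    {"rx": 0,"ry": 0,"rz": 0,"x": -0.0005,"y": 0.0004,"z": 0.043,"fingers": 0.3},
  ],
  squeeze=30,
)

```text
time: 21.9
ee_pos: [0.4914, 0.2806, 0.0726]
eef_rot: [0.998, 0.059, 0.0, -0.0]
ft_force: [-1.0, 1.3, 5.6]
width: 0.0436
```

```bash
python3 -c "
from h import *
where();im=viewer.camera('wrist');np.savez('w6.npz',**im);save(im,'w6.png')
plan([.5823,-.0553,.24],-94.7)"
```

```text
t 21.9 p [0.4914 0.2806 0.0726] psi -83.28 tz [ 8.e-04  9.e-04 -1.e+00] F [-0.95  1.3   5.56] M [-0.13  0.3   0.06] w 0.0436 j [-0.89  0.44  0.35  1.85 -0.19  0.88 -1.9 ]
t 21.95 shift [ 0.0512  0.3441 -0.1676] turn [-0.0001 -0.0001  0.0317]
```

View pics/w6.png

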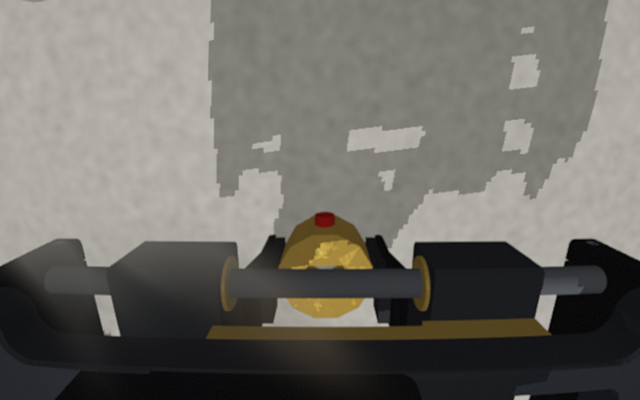

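Emit:
drive_tool(
  plan=[
    {"rx": 0,"ry": 0,"rz": 0,"x": 0,"y": 0,"z": -0.04,"fingers": 0.3},
    {"rx": 0,"ry": 0,"rz": 0,"x": 0,"y": 0,"z": -0.1,"fingers": 0.3},
    {"rx": 0,"ry": 0,"rz": 0,"x": 0,"y": 0.01,"z": -0.155,"fingers": 0.3},
    {"rx": 0,"ry": 0,"rz": 0.005,"x": 0.009,"y": 0.06,"z": -0.163,"fingers": 0.3},
    {"rx": 0,"ry": 0,"rz": 0.01,"x": 0.016,"y": 0.11,"z": -0.163,"fingers": 0.3},
    {"rx": 0,"ry": 0,"rz": 0.015,"x": 0.024,"y": 0.16,"z": -0.163,"fingers": 0.3},
    {"rx": 0,"ry": 0,"rz": 0.02,"x": 0.031,"y": 0.21,"z": -0.163,"fingers": 0.3},
    {"rx": 0,"ry": 0,"rz": 0.025,"x": 0.039,"y": 0.26,"z": -0.163,"fingers": 0.3},
    {"rx": 0,"ry": 0,"rz": 0.03,"x": 0.045,"y": 0.305,"z": -0.163,"fingers": 0.3},
    {"rx": 0,"ry": 0,"rz": 0.0317,"x": 0.05,"y": 0.337,"z": -0.163,"fingers": 0.3},
    {"rx": 0,"ry": 0,"rz": 0.0317,"x": 0.051,"y": 0.344,"z": -0.163,"fingers": 0.3},
    {"rx": 0,"ry": 0,"rz": 0.0317,"x": 0.051,"y": 0.344,"z": -0.163,"fingers": 0.3},
  ],
  squeeze=30,
)

```text
time: 23.45
ee_pos: [0.5817, -0.055, 0.2346]
eef_rot: [0.999, -0.041, -0.0, -0.0]
ft_force: [0.0, 0.3, -2.0]
width: 0.0439
```

Emit:
drive_tool(
  plan=[
    {"rx": 0,"ry": 0,"rz": 0,"x": 0,"y": 0,"z": 0,"fingers": 0.3},
    {"rx": 0,"ry": 0,"rz": 0,"x": 0,"y": 0,"z": 0,"fingers": 0.3},
  ],
)

```text
time: 23.7
ee_pos: [0.5818, -0.0541, 0.2348]
eef_rot: [0.999, -0.04, -0.0, -0.0]
ft_force: [-0.9, -0.6, -1.4]
width: 0.044
```

```bash
python3 -c "
from h import *
where();im=viewer.camera('wrist');np.savez('w7.npz',**im);save(im,'w7.png')
im=viewer.camera('scene');np.savez('s7.npz',**im);save(im,'s7.png',(270,180,360,290),5)
im=viewer.camera('top');np.savez('t7.npz',**im);save(im,'t7.png',(300,140,410,250),5)
where();plan([.5823,-.0553,.235],-94.7)"
```

```text
t 23.7 p [ 0.5818 -0.0541  0.2348] psi -94.58 tz [-1.e-04  6.e-04 -1.e+00] F [-0.87 -0.63 -1.44] M [-0.09  0.12 -0.04] w 0.044 j [-0.5   0.31  0.62  1.68 -0.19  1.21 -1.48]
t 23.85 p [ 0.5819 -0.0548  0.2349] psi -94.64 tz [ 1.e-04  3.e-04 -1.e+00] F [ 0.26 -0.55 -0.67] M [-0.06  0.17 -0.02] w 0.0437 j [-0.5   0.31  0.62  1.68 -0.19  1.21 -1.48]
t 23.85 shift [ 0.0005  0.0005 -0.0001] turn [-0.     -0.      0.0002]
```

View pics/w7.png

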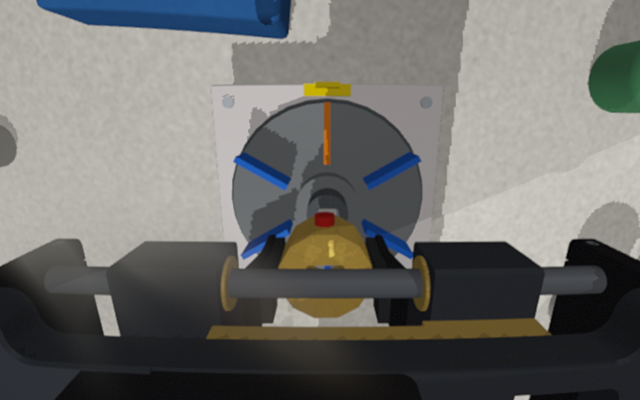

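View pics/s7.png

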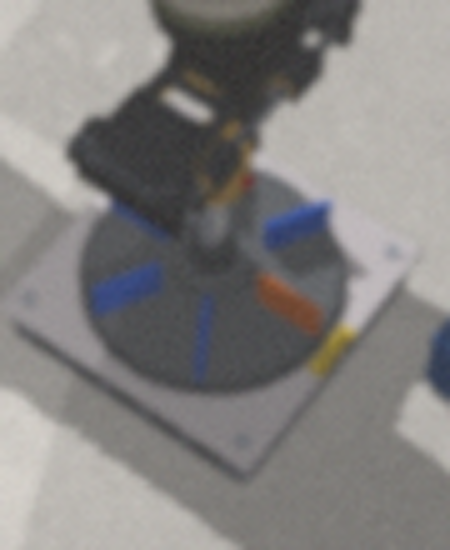

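```bash
python3 - <<'E'
from h import *
s=monitor.read_state()
for f,p,psi in [('w6.npz',[.4914,.2806,.0726],-83.28),('w7.npz',[.5818,-.0543,.2348],-94.6)]:
    im=dict(np.load(f));a=np.radians(psi);y=np.array([np.cos(a),np.sin(a),0]);z=np.array([0,0,-1.]);x=np.cross(y,z);M=np.c_[x,y,z]
    hsv=cv2.cvtColor(im["color"],cv2.COLOR_RGB2HSV);H,S,V=[hsv[:,:,i].astype(int) for i in range(3)]
    bx=np.zeros(H.shape,bool);bx[205:320,275:375]=1
    rd=((H<=6)|(H>172))&(S>130)&bx; Q=(cloud(im,rd)-p)@M;print("red",len(Q),Q.mean(0).round(4),Q.min(0).round(4),Q.max(0).round(4))
    br=(H>=12)&(H<=28)&(S>90)&bx; Q=(cloud(im,br)-p)@M
    zt=Q[:,2]; T=Q[(zt<np.percentile(zt,50))];
    print("brass",len(Q),np.percentile(zt,[1,5,20,50,80]).round(4)); t=Q[(Q[:,2]<.046)&(Q[:,2]>.040)];print("top",len(t),t.min(0).round(4),t.max(0).round(4))
    w=Q[(Q[:,2]>.048)];print("side max x",np.percentile(w[:,0],[50,90,99]).round(4), "at y", w[np.argmax(w[:,0])])
E
```

```text
red 244 [ 0.0262 -0.0001  0.0558] [ 0.0229 -0.0046  0.0522] [0.0285 0.0042 0.0617]
brass 4746 [-0.0146  0.0432  0.0438  0.0445  0.0497]
top 3446 [-0.0213 -0.0219  0.0421] [0.0234 0.0227 0.046 ]
side max x [0.0194 0.0229 0.0234] at y [ 0.0271043  -0.00510504  0.05682905]
red 252 [ 0.0263 -0.0007  0.0561] [ 0.023  -0.0052  0.0534] [0.0284 0.0037 0.0629]
brass 4678 [-0.0145  0.0434  0.0439  0.0446  0.0504]
top 3378 [-0.0211 -0.0224  0.0421] [0.0234 0.022  0.046 ]
side max x [0.0194 0.023  0.0235] at y [ 0.0264877  -0.00565947  0.05875326]
```

Emit:
drive_tool(
  plan=[
    {"rx": 0,"ry": 0,"rz": 0,"x": 0.0003,"y": 0.0006,"z": 0.012,"fingers": 0.3},
    {"rx": 0,"ry": 0,"rz": 0,"x": 0.0003,"y": 0.0006,"z": 0.019,"fingers": 0.3},
    {"rx": 0,"ry": 0,"rz": 0,"x": 0.0003,"y": 0.0006,"z": 0.022,"fingers": 0.3},
    {"rx": 0,"ry": 0,"rz": 0,"x": 0.0003,"y": 0.0006,"z": 0.025,"fingers": 0.3},
    {"rx": 0,"ry": 0,"rz": 0,"x": 0.0003,"y": 0.0006,"z": 0.027,"fingers": 0.3},
  ],
  squeeze=30,
)

```text
time: 24.48
ee_pos: [0.5822, -0.056, 0.2077]
eef_rot: [0.999, -0.041, 0.0, -0.0]
ft_force: [-0.1, 0.4, -0.9]
width: 0.0433
```

```bash
python3 -c "
from h import *
where();plan([.5823,-.0553,.17],-94.7)"
```

```text
t 24.48 p [ 0.5822 -0.056   0.2077] psi -94.69 tz [ 1.e-04  1.e-04 -1.e+00] F [-0.12  0.35 -0.88] M [-0.07  0.17 -0.02] w 0.0433 j [-0.49  0.34  0.62  1.71 -0.21  1.16 -1.47]
t 24.475 shift [ 0.     -0.0007  0.0377] turn [-0. -0.  0.]
```

Emit:
drive_tool(
  plan=[
    {"rx": 0,"ry": 0,"rz": 0,"x": 0,"y": -0.0005,"z": 0.003,"fingers": 0.3},
    {"rx": 0,"ry": 0,"rz": 0,"x": 0,"y": -0.0005,"z": 0.007,"fingers": 0.3},
    {"rx": 0,"ry": 0,"rz": 0,"x": 0,"y": -0.0005,"z": 0.011,"fingers": 0.3},
    {"rx": 0,"ry": 0,"rz": 0,"x": 0,"y": -0.0005,"z": 0.015,"fingers": 0.3},
  ],
  squeeze=30,
)

```text
time: 24.98
ee_pos: [0.5822, -0.0555, 0.1925]
eef_rot: [0.999, -0.041, -0.0, -0.0]
ft_force: [-0.3, 0.5, -1.6]
width: 0.0436
```

```bash
python3 -c "
from h import *
where();plan([.5823,-.0553,.17],-94.7)"
```

```text
t 24.98 p [ 0.5822 -0.0555  0.1925] psi -94.69 tz [-0.e+00  1.e-04 -1.e+00] F [-0.25  0.46 -1.56] M [-0.08  0.15  0.01] w 0.0436 j [-0.48  0.36  0.61  1.72 -0.22  1.13 -1.46]
t 24.975 shift [ 0.0001 -0.0002  0.0225] turn [-0.  0.  0.]
```

Sliding freely, now 20 mm down. Continue to the shoulder.

Emit:
drive_tool(
  plan=[
    {"rx": 0,"ry": 0,"rz": 0,"x": 0,"y": 0,"z": 0.005,"fingers": 0.3},
    {"rx": 0,"ry": 0,"rz": 0,"x": 0,"y": 0,"z": 0.01,"fingers": 0.3},
    {"rx": 0,"ry": 0,"rz": 0,"x": 0,"y": 0,"z": 0.015,"fingers": 0.3},
    {"rx": 0,"ry": 0,"rz": 0,"x": 0,"y": 0,"z": 0.019,"fingers": 0.3},
    {"rx": 0,"ry": 0,"rz": 0,"x": 0,"y": 0,"z": 0.021,"fingers": 0.3},
    {"rx": 0,"ry": 0,"rz": 0,"x": 0,"y": 0,"z": 0.022,"fingers": 0.3},
  ],
  squeeze=30,
)

```text
time: 25.72
ee_pos: [0.5822, -0.0555, 0.1707]
eef_rot: [0.999, -0.041, -0.0, -0.0]
ft_force: [0.1, -0.5, -1.6]
width: 0.044
```

```bash
python3 -c "
from h import *
where()"
```

```text
t 25.73 p [ 0.5822 -0.0555  0.1707] psi -94.69 tz [-0.  0. -1.] F [ 0.06 -0.45 -1.59] M [0.01 0.15 0.01] w 0.044 j [-0.47  0.38  0.6   1.74 -0.24  1.09 -1.45]
```

Emit:
drive_tool(
  plan=[
    {"rx": 0,"ry": 0,"rz": 0,"x": 0,"y": 0,"z": 0.001,"fingers": 0.3},
    {"rx": 0,"ry": 0,"rz": 0,"x": 0,"y": 0,"z": 0.002,"fingers": 0.3},
    {"rx": 0,"ry": 0,"rz": 0,"x": 0,"y": 0,"z": 0.003,"fingers": 0.3},
    {"rx": 0,"ry": 0,"rz": 0,"x": 0,"y": 0,"z": 0.003,"fingers": 0.3},
  ],
  squeeze=40,
)

```text
time: 26.22
ee_pos: [0.5823, -0.0556, 0.1686]
eef_rot: [0.999, -0.041, 0.0, -0.0]
ft_force: [-4.0, -0.0, 6.8]
width: 0.0439
```

```bash
python3 -c "
from h import *
where()"
```

```text
t 26.23 p [ 0.5823 -0.0556  0.1686] psi -94.7 tz [ 3.e-04  6.e-04 -1.e+00] F [-4.01 -0.04  6.8 ] M [ 0.1   0.98 -0.04] w 0.0439 j [-0.47  0.39  0.6   1.74 -0.24  1.09 -1.44]
```

Emit:
drive_tool(
  plan=[
    {"rx": 0,"ry": 0,"rz": 0,"x": -0.0002,"y": 0,"z": 0.0007,"fingers": 0.3},
    {"rx": 0,"ry": 0,"rz": 0,"x": -0.0003,"y": 0,"z": 0.0012,"fingers": 0.3},
    {"rx": 0,"ry": 0,"rz": 0,"x": -0.0003,"y": 0,"z": 0.0012,"fingers": 0.3},
    {"rx": 0,"ry": 0,"rz": 0,"x": -0.0003,"y": 0,"z": 0.0012,"fingers": 0.3},
  ],
  squeeze=40,
)

```text
time: 26.72
ee_pos: [0.5822, -0.0556, 0.1685]
eef_rot: [0.999, -0.041, 0.001, -0.001]
ft_force: [-7.5, 0.3, 16.9]
width: 0.0436
```

```bash
python3 - <<'E'
from h import *
where()
im=viewer.camera('wrist');np.savez('w8.npz',**im);save(im,'w8.png')
im=viewer.camera('scene');save(im,'s8.png',(260,170,370,290),5)
where()
im=dict(np.load('w8.npz'));p=[.5823,-.0556,.1684];a=np.radians(-94.7);y=np.array([np.cos(a),np.sin(a),0]);z=np.array([0,0,-1.]);M=np.c_[np.cross(y,z),y,z]
hsv=cv2.cvtColor(im["color"],cv2.COLOR_RGB2HSV);H,S,V=[hsv[:,:,i].astype(int) for i in range(3)]
bx=np.zeros(H.shape,bool);bx[205:320,275:375]=1
Q=cloud(im,((H<=6)|(H>172))&(S>130)&bx);print("red",np.round(Q.mean(0),4),((Q-p)@M).mean(0).round(4))
Q=cloud(im,(H>=12)&(H<=28)&(S>90)&bx);Q=Q[Q[:,2]>.115];print("top z",np.percentile(Q[:,2],[20,50,80]).round(4))
bx[:]=0;bx[90:200,200:450]=1
for nm,m in [("or",(H>5)&(H<18)&(S>150)&bx),("bl",(H>105)&(H<125)&(S>130)&bx),("yel",(H>=22)&(H<=35)&(S>150))]:
    n,l,st,_=cv2.connectedComponentsWithStats(m.astype(np.uint8))
    for i in range(1,n):
        if st[i,4]<80: continue
        P=cloud(im,l==i)
        if nm!="yel":P=P[P[:,2]>.078]
        if len(P)<20: continue
        d=P.mean(0)[:2]-[.5823,-.0553]; print(nm,P.mean(0).round(4),np.degrees(np.arctan2(d[1],d[0])))
E
```

```text
t 26.73 p [ 0.5822 -0.0556  0.1685] psi -94.7 tz [ 0.0012  0.0011 -1.    ] F [-7.55  0.28 16.88] M [ 0.19  1.85 -0.04] w 0.0436 j [-0.47  0.38  0.6   1.75 -0.24  1.09 -1.44]
t 26.82 p [ 0.5822 -0.0556  0.1685] psi -94.7 tz [ 0.0012  0.0011 -1.    ] F [-7.97  1.25 16.82] M [ 0.18  1.9  -0.  ] w 0.0436 j [-0.47  0.38  0.6   1.75 -0.24  1.09 -1.44]
red [ 0.6085 -0.0573  0.1124] [ 0.0263 -0.0005  0.056 ]
top z [0.1235 0.1242 0.1248]
or [ 0.6445 -0.0603  0.0814] -4.5708861998907935
bl [ 6.221e-01 -4.000e-04  8.110e-02] 54.074024802333064
bl [ 0.613  -0.1157  0.0811] -63.06296338184959
yel [ 0.6777 -0.0633  0.0495] -4.768129840103865
```

View pics/w8.png

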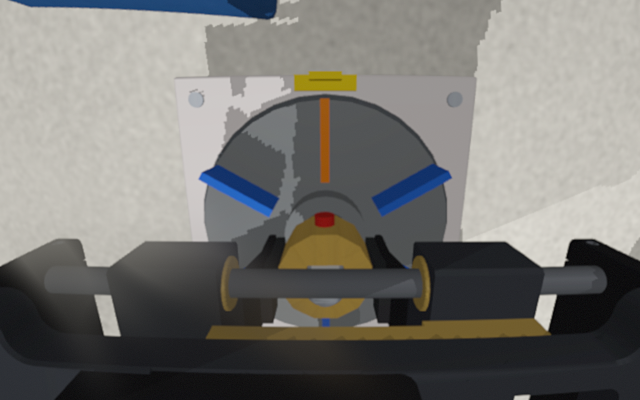

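View pics/s8.png

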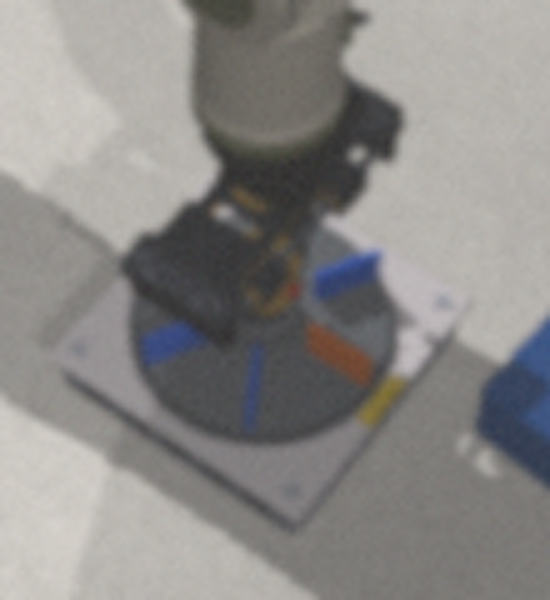

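```bash
python3 -c "
from h import *
print(workorder.close_job());where()"
```

```text
the job is handed in; nothing more can be done
None
the job is handed in; nothing more can be done
```

The job is handed in with the collar seated on the shoulder, gripped and pressed down, and the flat facing the pointer. It finished at about 27 s of the 72 s allowed.

**Turning the wheel:** I turned it by pinching and twisting the shaft rather than pushing a fin. Three regripped strokes took it anticlockwise through about 398°, past the pointer once and round to it a second time.

**Checking the flat:** I released the shaft there and pinched it again across the flat at 30 N. The fingers closed to 13.5 mm (the section is nominally 14.3 mm). The jaws stood at −4.74°, against a fan direction measured between about −4.5° and −5.0°.

**Fitting the collar:** I gripped it square to the screw, carried it over and slid it down with no more than about 2 N of resistance. It met the shoulder at the expected height, with the tool at 0.1685 m.

**Last checks:**
- The push down is about 17 N, with a side force of about 8 N, and the grip is 40 N with the fingers 43.6 mm apart.
- The screw faces the pointer and stands clear between the fingers. The orange fin is at −4.6° and the pointer at −4.8°.
- The camera put the collar's top about 1.5 mm lower than expected. The same camera read about 1 mm low when the collar stood on the ledge, so I took the collar as seated.
- I moved nothing else on the ledge, but I did not take a last overall picture to confirm that.

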